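# Top up the tin tray and slide it to the pick-up marks

### The job

Push the wide tin off the tray's corner marks and leave it standing inside the white circle, and stand one spare small tin upright in every empty pocket of the tray, leaving the tins already packed in their pockets. Only when every pocket is full, slide the tray flat across the table, without lifting it, until it sits squarely inside the four corner marks. Stand any surplus spares upright in the low return box, and leave the wash bottle and the mug where they are.

Things in the scene. Friction and masses are not known exactly. Their poses are not given: they have to be found in the camera images.
- tray: Loose grey moulded plastic packing tray, flat on the table, 144 mm (its x) by 216 mm (its y), about 0.3 kg empty. Origin: centre of its underside. Outer rim 10 mm thick and 26 mm high; floor 6 mm thick; six square pockets of 52 mm in 2 rows (along x) by 3 columns (along y), 72 mm apart, divided by ribs 20 mm wide and 18 mm high. It can be pushed by its rim with the fingertips.
- spot: The tray's pick-up place: four white L-shaped corner marks painted flat on the table. Origin at the centre, on the table; x and y are the directions of the tray's x (144 mm) and y (216 mm) when it stands there (either way round). The inside of the marks is 12 mm larger than the tray on every side (168 mm by 240 mm).
- wide: Loose wide green tin with brass rims and a closed lid, 100 mm in diameter and 36 mm high, about 0.3 kg, too wide for the gripper; it starts standing inside the corner marks. Origin: centre of its underside, z up.
- ring: White circle painted flat on the table, 130 mm inside diameter, for the wide tin. Origin at its centre, on the table.
- pocket0 (a point): Centre of the floor of a pocket of the tray, at x = -36, y = -72 mm in the tray's frame and 6 mm above the table; axes as the tray's. It may be empty or taken by packed0.
- pocket1 (a point): Centre of the floor of a pocket of the tray, at x = -36, y = 0 mm in the tray's frame and 6 mm above the table; axes as the tray's. It may be empty or taken by packed1.
- pocket2 (a point): Centre of the floor of a pocket of the tray, at x = -36, y = 72 mm in the tray's frame and 6 mm above the table; axes as the tray's. It may be empty or taken by packed2.
- pocket3 (a point): Centre of the floor of a pocket of the tray, at x = 36, y = -72 mm in the tray's frame and 6 mm above the table; axes as the tray's. It may be empty or taken by packed3.
- pocket4 (a point): Centre of the floor of a pocket of the tray, at x = 36, y = 0 mm in the tray's frame and 6 mm above the table; axes as the tray's. It may be empty or taken by packed4.
- pocket5 (a point): Centre of the floor of a pocket of the tray, at x = 36, y = 72 mm in the tray's frame and 6 mm above the table; axes as the tray's. It may be empty or taken by packed5.
- packed0: Small green tin with brass rims, closed, 44 mm in diameter and 56 mm high, 0.07 kg, standing in pocket0 from the start, or absent (None), in which case that pocket is empty. Origin: centre of its underside, z up.
- packed1: Small green tin with brass rims, closed, 44 mm in diameter and 56 mm high, 0.07 kg, standing in pocket1 from the start, or absent (None), in which case that pocket is empty. Origin: centre of its underside, z up.
- packed2: Small green tin with brass rims, closed, 44 mm in diameter and 56 mm high, 0.07 kg, standing in pocket2 from the start, or absent (None), in which case that pocket is empty. Origin: centre of its underside, z up.
- packed3: Small green tin with brass rims, closed, 44 mm in diameter and 56 mm high, 0.07 kg, standing in pocket3 from the start, or absent (None), in which case that pocket is empty. Origin: centre of its underside, z up.
- packed4: Small green tin with brass rims, closed, 44 mm in diameter and 56 mm high, 0.07 kg, standing in pocket4 from the start, or absent (None), in which case that pocket is empty. Origin: centre of its underside, z up.
- packed5: Small green tin with brass rims, closed, 44 mm in diameter and 56 mm high, 0.07 kg, standing in pocket5 from the start, or absent (None), in which case that pocket is empty. Origin: centre of its underside, z up.
- spare0: Spare small tin, same as the packed ones (44 mm diameter, 56 mm high, 0.07 kg), standing on the table beyond the corner marks. Always present (None only while held). Origin: centre of its underside, z up.
- spare1: Spare small tin, same as the packed ones (44 mm diameter, 56 mm high, 0.07 kg), standing on the table beyond the corner marks. Always present (None only while held). Origin: centre of its underside, z up.
- spare2: Spare small tin, same as the packed ones (44 mm diameter, 56 mm high, 0.07 kg), standing on the table beyond the corner marks. Always present (None only while held). Origin: centre of its underside, z up.
- spare3: Spare small tin, same as the packed ones (44 mm diameter, 56 mm high, 0.07 kg), standing on the table beyond the corner marks. Always present (None only while held). Origin: centre of its underside, z up.
- spare4: Spare small tin, same as the packed ones (44 mm diameter, 56 mm high, 0.07 kg), standing on the table beyond the corner marks. Always present (None only while held). Origin: centre of its underside, z up.
- box: Low open cardboard return box, fixed to the table, 110 mm (its x) by 140 mm (its y), walls 4 mm thick and 30 mm high, floor 4 mm thick, empty at the start; room for two small tins side by side along its y. Origin: centre of its underside.
- wash_bottle: Bystander: white squeeze bottle with a bent spout, 56 mm diameter, 165 mm high, on the table at the far right. Origin: centre of its underside.
- mug: Bystander: steel mug, 80 mm diameter, 85 mm high, on the table at the far left. Origin: centre of its underside.
Things that resemble listed ones, but are neither listed nor needed, are in the scene too. Leave any red look-alike of the packed2 alone.

How it is judged:
By the outcome, as a careful person would: the job done as asked, in the order asked, and still so for the second after the job is handed in, with the robot touching nothing.
Of packed0, packed1, packed2, packed3, packed4, packed5 only 1 to 3 are there at a start; the rules pass over those that are not, and their reading is None.
At some moment in a run one of wide, tray may be knocked a few centimetres aside while the robot is not near it.
It also fails if it takes over 208 s, if anything falls off the work surface, if the arm or the gripper's body presses on something with over 40 N, if the wrist force passes 120 N, or if a joint passes its speed limit or range.

### The arm

A 6-joint arm with a two-finger parallel gripper is mounted at the origin on the work surface. World frame = base frame: x ahead of the robot, y to its left, z up, the work surface at z = 0. Lengths are in m, angles in degrees, forces in N, time in s.
With the tool pointing down it reaches from about 0.15 to 0.775 m from the base axis. Payload 6.1 kg.
Tool frame: the origin (TCP) lies on the centre line of the jaws, within the pads' length; the fingertips stand 19 mm ahead of it and the grasp point (between the pads) is the TCP; z points along the fingers, y is the direction in which the jaws open and shut (so a half turn about z gives the same grasp; the last joint's range is limited). The gripper opens to 85 mm and grips with 20 to 120 N. Pads are 22 mm wide; open, the fingers measure 114 mm over their backs; the gripper's body (76 mm by 85 mm) begins 54 mm behind the grasp point. The pads swing forward as they close: fully open they stand 13 mm farther back than shut.
Start: joints at [-74.886, 7.208, -2.269, 80.523, 0, 90], TCP at [0.137, -0.507, 0.25] pointing down, gripper open.
Joint ranges: [-155.77, 155.77], [-54.66, 111.73], [-72.52, 77.12], [-102.08, 115.82], [-83.92, 84.16], [-180, 180]. Speed limits (degrees/s): [136.94, 136.94, 172.46, 180, 180, 180].

### API

Orientations are given as [roll, pitch, yaw] about the fixed x, y, z axes, in that order (R = Rz(yaw) Ry(pitch) Rx(roll)).
In Python, from plant import bot gives the robot as it stands.
- The arm moves only by the tool move_arm, never from a script. Its arguments are lists of equal length, an entry for each row: "claw": the opening in per cent of the stroke, from 0 (shut) to 100 (fully open); "dp": the shift along the world's x, y, z in m, a list of three; "turn": the turn, a rotation vector about the world's x, y, z in rad, a list of three. A call has 1 to 12 rows; each row shifts and turns the pose as measured when the row begins; what a row does not reach is not made up. A row lasts 1/12 s, in which the tool goes at most 41.7 mm and 7.16 degrees, less where a joint would pass 70% of its speed; a pose out of reach is approached as far as the arm can. A call with a gripper value outside its range is refused whole. The fingers move at their own pace and stop on an object; "squeeze" is the grip in N (left out, the last holds). Time passes only in rows, so rows that do not move let the fingers close. It gives the time, the measured TCP pose, the force and the opening at its end, in the units of the state.
- bot.get_obs(): the state, without advancing time (a new reading comes with each control period).
- bot.grab_frame(name): name is "scene" or "side" or "wrist"; returns a dict with "img" (420x560x3 uint8, red, green, blue), "fx", "fy", "cx", "cy" (pixels), "xyz" and "attitude" of the camera in the world. Camera axes: x right, y down, z forward; pixel columns grow to the right and rows downward; lengths in m; the calibration is good to about 2 mm. A picture is of the moment at which its call begins. There is no depth.
- bot.hand_in(): hands the job in, once; it reports no verdict.
The state is a dict: "t": time; "joints": joint angles; "qvel": joint speeds; "effort": joint torques, N m; "tcp_pos": TCP position; "tcp_rot": TCP orientation; "force": force on the tool from outside, world axes, zero at the start; "torque": the same for the moment, N m; "width": finger opening in m.
Only numpy, scipy, OpenCV 4.12 (cv2) and the standard library are available. Lean on these libraries where they do the work, as an engineer would, in place of code of your own. Each camera call takes 0.05 s, during which the arm holds its last target.

## Working session

There is one attempt and no reset: what is moved stays moved. The work goes in short steps, Python scripts to look and compute and a tool call to move; the robot and the scene stay as the last step left them, time stands still between calls to the robot, and variables do not carry over. Pictures are saved under pics/ and viewed, and the job is handed in when it is done.

Besides the shell and the picture viewer there is one more tool, called after "Emit:" by a JSON object that holds its "name" and its "arguments", one argument or row to a line. move_arm: Moves the arm, as the interface text tells. Its arguments: {"type":"object","properties":{"claw":{"type":"array"},"dp":{"type":"array"},"turn":{"type":"array"},"squeeze":{"type":"number"}},"required":["claw","dp","turn"]}

```bash
ls; mkdir -p pics; cat > h.py <<'E'
import numpy as np, cv2
from plant import bot
from scipy.spatial.transform import Rotation as R
def grab(n,fn=None):
    f=bot.grab_frame(n)
    if fn: cv2.imwrite('pics/'+fn,cv2.cvtColor(np.asarray(f['img']),cv2.COLOR_RGB2BGR))
    return f
def Rm(f):
    a=np.array(f['attitude'])
    return a if a.shape==(3,3) else R.from_euler('xyz',a,degrees=True).as_matrix()
def pix2w(f,u,v,z=0.):
    d=Rm(f)@np.array([(u-f['cx'])/f['fx'],(v-f['cy'])/f['fy'],1.])
    p=np.array(f['xyz']); return p+d*(z-p[2])/d[2]
def w2pix(f,P):
    q=Rm(f).T@(np.array(P)-np.array(f['xyz'])); return f['fx']*q[0]/q[2]+f['cx'],f['fy']*q[1]/q[2]+f['cy']
E
python3 - <<'E'
from h import *
import pickle
for n in ['scene','side','wrist']:
    f=grab(n,n+'0.png'); pickle.dump(f,open(n+'0.pkl','wb'))
    print(n,f['xyz'],f['attitude'],f['fx'],f['cx'],f['cy'])
print(bot.get_obs())
E
```

```text
pics
scene [1.3175898  0.19972045 0.85348992] [-134.73773924   -0.33420256   99.79498823] 383.3507437371924 276.9502777696447 210.16766565836974
side [ 0.44646256 -0.72808513  0.62153577] [-126.04782817    1.06008654   -7.14788057] 383.7491351829582 284.9524430424313 209.1148535865326
wrist [ 0.2014857  -0.49031974  0.37265226] [ 1.64879500e+02  8.89551709e-02 -7.48902539e+01] 332.24092885566057 274.77459270924425 209.78224176644596
{'t': 0.15, 'joints': array([-7.48849154e+01,  7.23609422e+00, -2.31312307e+00,  8.05219786e+01,
       -1.40525986e-03,  8.99981690e+01]), 'qvel': array([-0.00099453, -0.15418827,  0.28613163,  0.06226769,  0.00480989,
       -0.01094159]), 'effort': array([-1.43888639e-03, -4.36272669e+01,  3.53151584e+01,  1.33938980e-02,
       -5.97149210e-05,  4.05699836e-06]), 'tcp_pos': array([ 0.13681967, -0.50657198,  0.24968194]), 'tcp_rot': array([-1.79928804e+02,  1.40298363e-03,  1.51169173e+01]), 'force': array([-0.30199084,  0.20690351,  0.38740299]), 'torque': array([ 0.04933873,  0.0454343 , -0.02028053]), 'width': 0.08568591795011986}
```

View pics/scene0.png

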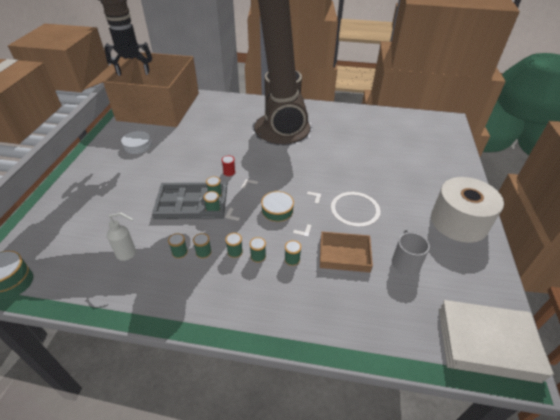

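View pics/side0.png

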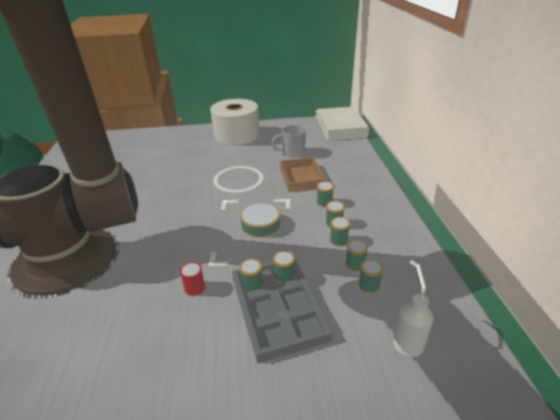

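View pics/wrist0.png

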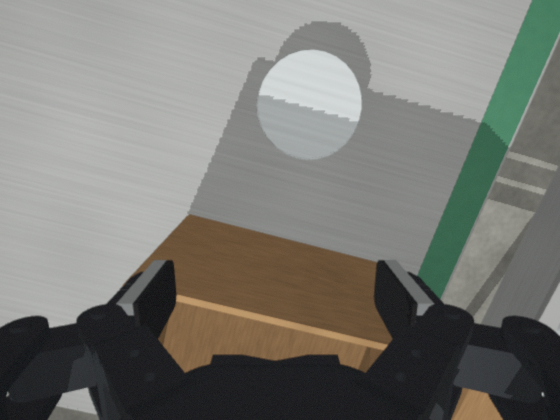

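```bash
python3 - <<'E'
import cv2
a=cv2.imread('pics/scene0.png');cv2.imwrite('pics/sc1.png',cv2.resize(a[140:280,130:400],(800,415),interpolation=cv2.INTER_CUBIC))
a=cv2.imread('pics/side0.png');cv2.imwrite('pics/sd1.png',cv2.resize(a[150:370,170:450],(764,600),interpolation=cv2.INTER_CUBIC))
E
```

```text
(no output)
```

View pics/sc1.png

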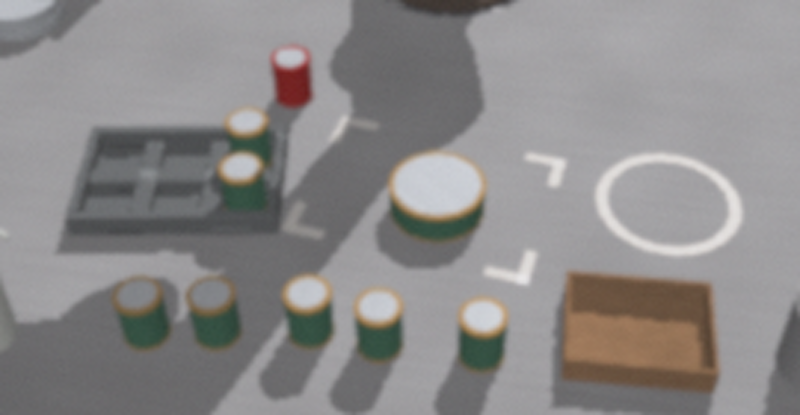

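View pics/sd1.png

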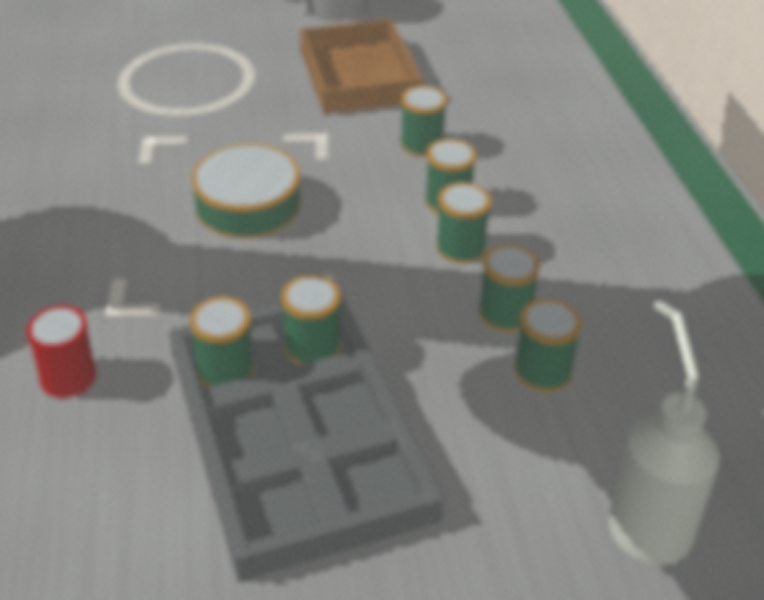

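```bash
cat >> h.py <<'E'
import pickle
def sc(f,l,z,cr):
    s,ox,oy=cr
    for p in l: print(np.round(pix2w(f,p[0]/s+ox,p[1]/s+oy,z)[:2]*1000))
E
python3 - <<'E'
from h import *
F=pickle.load(open('scene0.pkl','rb'));S=pickle.load(open('side0.pkl','rb'))
c=(800/270,130,140);d=(764/280,170,150)
for nm,z,a,b in [('spares',.056,[(139,293),(213,295),(308,293),(380,307),(483,316)],[(549,321),(511,265),(464,199),(451,153),(424,99)]),
 ('wide',.036,[(437,185)],[(246,177)]),('red',.056,[(292,58)],[(57,326)]),('packed',.062,[(247,122),(240,167)],[(220,318),(311,296)]),
 ('ring',0,[(669,204)],[(187,79)]),('box',.03,[(568,275),(712,285),(717,378),(565,368)],[(301,31),(388,21),(425,95),(323,108)]),
 ('marks outer',0,[(337,118),(565,160),(530,283),(283,230)],[(141,143),(326,135),(110,312)]),
 ('trayrim',.026,[(97,128),(288,128),(282,218),(70,218)],[(172,333),(240,552),(441,502),(345,290)])]:
    print(nm);sc(F,a,z,c);print(' side');sc(S,b,z,d)
E
```

```text
spares
[ 682. -184.]
[ 673. -116.]
[655. -30.]
[660.  39.]
[654. 134.]
 side
[ 683. -185.]
[ 672. -120.]
[655. -31.]
[660.  38.]
[655. 133.]
wide
[470.  60.]
 side
[470.  56.]
red
[ 311. -137.]
 side
[ 313. -137.]
packed
[ 436. -152.]
[ 506. -139.]
 side
[ 437. -153.]
[ 508. -139.]
ring
[418. 304.]
 side
[419. 300.]
box
[567. 206.]
[555. 344.]
[667. 348.]
[680. 213.]
 side
[554. 337.]
[658. 344.]
[667. 180.]
[558. 171.]
marks outer
[342. -79.]
[368. 188.]
[557. 170.]
[528. -93.]
 side
[368. 180.]
[560. 165.]
[344. -69.]
trayrim
[ 436. -329.]
[ 398. -121.]
[536. -90.]
[ 574. -303.]
 side
[ 398. -127.]
[ 438. -329.]
[ 573. -310.]
[540. -98.]
```

Five green-sided spares at scene pixels (178,240), (202,240), (234,239), (258,243) and (293,247); the last one is nearest the box. Possible confusions are the red tin (229,160), packed tins (213,181)/(211,196), which are already in the tray, and a large green tin at the left edge (5,270). The crops confirm this choice. I'll push the wide tin first.

Emit:
{"name": "move_arm", "arguments": {
  "claw": [70,70,70,70,70,70,70,70,70,70,70,70],
  "dp": [
    [0.024,0.033,-0.004],
    [0.024,0.033,-0.004],
    [0.024,0.033,-0.004],
    [0.024,0.033,-0.004],
    [0.024,0.033,-0.004],
    [0.024,0.033,-0.004],
    [0.024,0.033,-0.004],
    [0.024,0.033,-0.004],
    [0.024,0.033,-0.004],
    [0.024,0.033,-0.004],
    [0.024,0.033,-0.004],
    [0.024,0.033,-0.004]
  ],
  "turn": [
    [0,0,0.12],
    [0,0,0.12],
    [0,0,0.12],
    [0,0,0.12],
    [0,0,0.12],
    [0,0,0.12],
    [0,0,0.12],
    [0,0,0.12],
    [0,0,0.12],
    [0,0,0.12],
    [0,0,0.12],
    [0,0,0.12]
  ]
}}

```text
t: 1.15
tcp_pos: [0.4222, -0.1039, 0.1974]
tcp_rot: [-179.9, 0.1, 100.3]
force: [1.4, -0.2, 0.4]
width: 0.06
```

```bash
python3 - <<'E'
from h import *
o=bot.get_obs();print(o['t'],o['tcp_pos'],o['tcp_rot'],o['width'],o['joints'])
f=grab('wrist','w1.png');pickle.dump(f,open('w1.pkl','wb'));print(f['xyz'],f['attitude'])
E
```

```text
1.15 [ 0.4222305  -0.10388569  0.19740532] [-1.79925087e+02  8.92045573e-02  1.00326532e+02] 0.05996937158359846 [-13.75128948  -2.19276614 -18.77075093  73.45401706  -0.1120059
  65.92226781]
[ 0.41157269 -0.03968474  0.32036708] [1.64798458e+02 7.77771163e-02 1.03185053e+01]
```

View pics/w1.png

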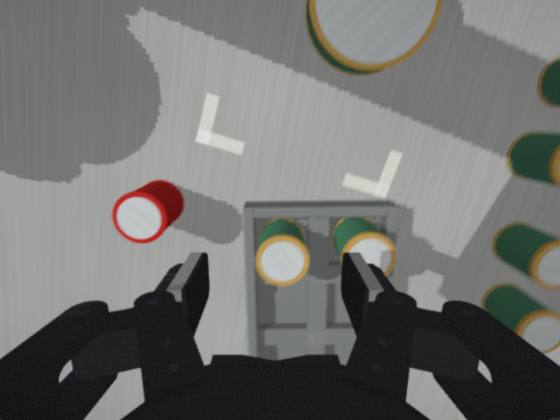

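Emit:
{"name": "move_arm", "arguments": {
  "claw": [70,70,70,70,70,70,70,70,70,70,70],
  "dp": [
    [0.025,0.025,-0.01],
    [0.025,0.025,-0.02],
    [0.012,0.015,-0.03],
    [0,0,-0.035],
    [0,0,-0.035],
    [0,0,-0.025],
    [0,0,-0.012],
    [0,0,0],
    [0,0,0],
    [0,0,0],
    [0,0,0]
  ],
  "turn": [
    [0,0,0.01],
    [0,0,0.01],
    [0,0,0.01],
    [0,0,0],
    [0,0,0],
    [0,0,0],
    [0,0,0],
    [0,0,0],
    [0,0,0],
    [0,0,0],
    [0,0,0]
  ]
}}

```text
t: 2.12
tcp_pos: [0.4894, -0.0259, 0.0236]
tcp_rot: [179.9, -0.1, 103.6]
force: [0.2, 0.3, -0.5]
width: 0.0598
```

```bash
python3 - <<'E'
from h import *
f=pickle.load(open('w1.pkl','rb'))
for n,l,z in [('marks',[(197,140),(387,196)],0),('tray',[(246,203),(396,203)],.026),('pk',[(282,260),(368,256)],.062),('wide',[(373,5)],.036)]:
    print(n)
    for p in l: print(pix2w(f,*p,z)[:2]*1000)
E
```

```text
marks
[342.14248934 -71.33453698]
[533.24767257 -91.63554418]
tray
[ 398.50748488 -116.8510461 ]
[533.19189203 -92.28259086]
pk
[ 437.60869335 -150.74932699]
[ 507.76178322 -134.25497824]
wide
[469.5512992   56.16676008]
```

Emit:
{"name": "move_arm", "arguments": {
  "claw": [70,70,70,70,70,70,70,70,70,70,70,70],
  "dp": [
    [-0.0022,0.01,0],
    [-0.0022,0.01,0],
    [-0.0022,0.01,0],
    [-0.0043,0.02,0],
    [-0.0043,0.02,0],
    [-0.0043,0.02,0],
    [-0.0043,0.02,0],
    [-0.0043,0.02,0],
    [-0.0043,0.02,0],
    [-0.0043,0.02,0],
    [-0.0043,0.02,0],
    [-0.0022,0.01,0]
  ],
  "turn": [
    [0,0,0],
    [0,0,0],
    [0,0,0],
    [0,0,0],
    [0,0,0],
    [0,0,0],
    [0,0,0],
    [0,0,0],
    [0,0,0],
    [0,0,0],
    [0,0,0],
    [0,0,0]
  ]
}}

```text
t: 3.12
tcp_pos: [0.4452, 0.1873, 0.0322]
tcp_rot: [179.0, 0.4, 103.4]
force: [0.7, -1.8, -1.2]
width: 0.0595
```

```bash
python3 - <<'E'
from h import *
f=grab('wrist','w2.png');pickle.dump(f,open('w2.pkl','wb'));grab('side','s2.png')
print(bot.get_obs()['tcp_pos'])
E
```

```text
[0.4453515  0.18707389 0.03220691]
```

View pics/w2.png

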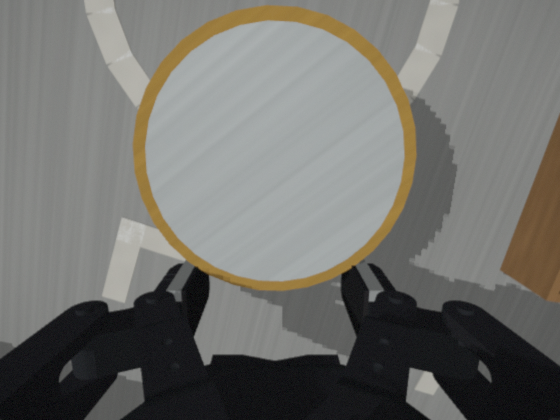

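View pics/s2.png

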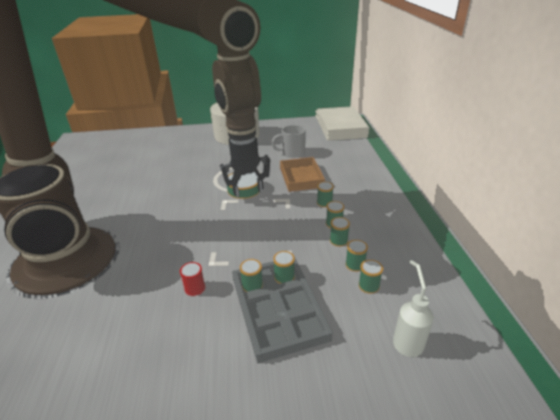

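```bash
python3 - <<'E'
from h import *
f=pickle.load(open('w2.pkl','rb'))
w=pix2w(f,275,147,.036)[:2]*1000
for p in [(134,99),(412,93),(86,10),(458,5),(106,60),(430,58)]: print(pix2w(f,*p,0)[:2]*1000)
print(w)
E
```

```text
[369.18214169 244.79197446]
[487.99552026 275.91156235]
[345.85393457 274.91446521]
[494.96480071 313.25074037]
[355.706375   257.80101321]
[490.74782722 291.29806725]
[432.98446591 241.64740813]
```

Emit:
{"name": "move_arm", "arguments": {
  "claw": [70,70,70,70,70,70,70,70],
  "dp": [
    [-0.0024,0.01,-0.004],
    [-0.0024,0.01,-0.003],
    [-0.0024,0.01,0],
    [-0.0024,0.01,0],
    [-0.0018,0.007,0],
    [-0.0018,0.007,0],
    [-0.0012,0.004,0],
    [-0.0005,0.002,0]
  ],
  "turn": [
    [0,0,0],
    [0,0,0],
    [0,0,0],
    [0,0,0],
    [0,0,0],
    [0,0,0],
    [0,0,0],
    [0,0,0]
  ]
}}

```text
t: 3.88
tcp_pos: [0.4308, 0.2473, 0.0282]
tcp_rot: [178.6, 0.9, 103.4]
force: [1.5, -1.4, -0.0]
width: 0.0598
```

```bash
python3 - <<'E'
from h import *
f=grab('wrist','w3.png');pickle.dump(f,open('w3.pkl','wb'))
print(bot.get_obs()['tcp_pos'])
E
```

```text
[0.43083482 0.2474854  0.02822019]
```

View pics/w3.png

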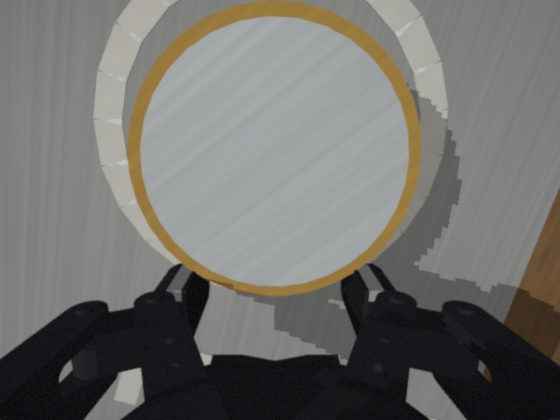

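Emit:
{"name": "move_arm", "arguments": {
  "claw": [70,70,70,70,70,70,70,70],
  "dp": [
    [0.004,-0.02,0],
    [0.004,-0.02,0.01],
    [0.004,-0.02,0.03],
    [0.005,-0.02,0.035],
    [0.005,-0.02,0.035],
    [0.005,-0.02,0.035],
    [0,0,0.04],
    [0,0,0]
  ],
  "turn": [
    [0,0,0],
    [0,0,0],
    [0,0,0],
    [0,0,0],
    [0,0,0],
    [0,0,0],
    [0,0,0],
    [0,0,0]
  ]
}}

```text
t: 4.6
tcp_pos: [0.4541, 0.1227, 0.2188]
tcp_rot: [179.0, 0.6, 103.6]
force: [1.8, 0.1, 1.3]
width: 0.0599
```

```bash
cat >> h.py <<'E'
def fix(yaw):
    o=bot.get_obs(); C=R.from_euler('xyz',o['tcp_rot'],degrees=True); T=R.from_euler('xyz',[180,0,yaw],degrees=True)
    print(o['t'],o['tcp_pos'],o['tcp_rot'],o['width'],'turn',np.round((T*C.inv()).as_rotvec(),3))
E
python3 - <<'E'
from h import *
f=grab('wrist','w4.png');pickle.dump(f,open('w4.pkl','wb'))
fix(101)
E
```

```text
4.65 [0.45337325 0.12256587 0.21574007] [179.14717783   0.61743982 103.66124814] 0.059710227747883454 turn [ 0.007  0.017 -0.047]
```

View pics/w4.png

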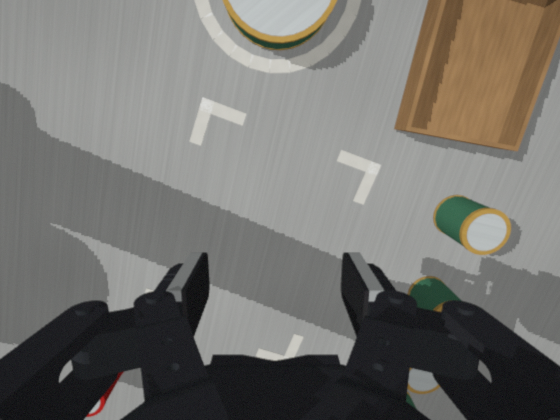

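```bash
python3 - <<'E'
from h import *
f=pickle.load(open('w4.pkl','rb'))
for n,l,z in [('marks',[(203,97),(381,164)],0),('box',[(396,129),(519,150),(433,0)],.03),('sp4',[(485,231)],.056)]:
    print(n)
    for p in l: print(pix2w(f,*p,z)[:2]*1000)
g=grab('scene','sc5.png');pickle.dump(g,open('sc5.pkl','wb'))
a=cv2.imread('pics/sc5.png');cv2.imwrite('pics/sc5c.png',cv2.resize(a[170:280,300:400],(600,660)[:1]+(600,),interpolation=cv2.INTER_CUBIC))
E
```

```text
marks
[371.03546874 189.19351803]
[560.79888216 167.92330333]
box
[553.07989421 203.31743611]
[672.34257641 212.48889407]
[548.48224469 309.63795233]
sp4
[653.69979832 134.87136343]
```

View pics/sc5c.png

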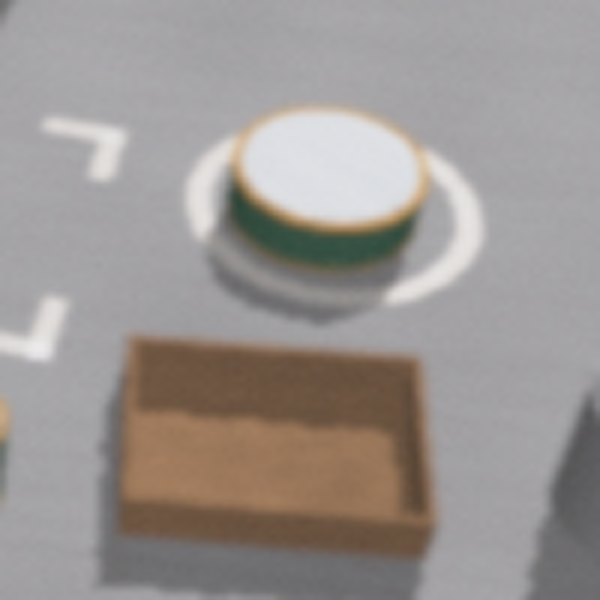

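```bash
python3 - <<'E'
from h import *
f=pickle.load(open('sc5.pkl','rb'))
q=lambda u,v,z: np.round(pix2w(f,u/6+300,v/(600/110)+170,z)[:2]*1000)
print('wide',q(333,167,.036))
P=np.array([q(*p,0) for p in [(185,195),(487,235),(390,303),(200,240),(225,140),(440,152),(470,185),(450,280)]]);print(P)
A=np.c_[2*P,np.ones(len(P))];s=np.linalg.lstsq(A,(P**2).sum(1),rcond=None)[0];print(s[:2],np.sqrt(s[2]+s[0]**2+s[1]**2))
for p in [(130,338),(424,360),(434,517),(120,500)]: print('box',q(*p,.03))
f=pickle.load(open('scene0.pkl','rb'))
E
```

```text
wide [419. 298.]
[[418. 225.]
 [423. 383.]
 [486. 333.]
 [454. 235.]
 [366. 243.]
 [356. 359.]
 [382. 375.]
 [463. 364.]]
[413.61397202 303.84566323] 78.6609925284597
box [563. 205.]
box [554. 345.]
box [657. 349.]
box [671. 211.]
```

Emit:
{"name": "move_arm", "arguments": {
  "claw": [90,90,90,90,90,90,90,90,90,90,90],
  "dp": [
    [0.029,-0.022,-0.01],
    [0.029,-0.022,-0.01],
    [0.029,-0.022,-0.01],
    [0.029,-0.022,-0.01],
    [0.029,-0.022,-0.01],
    [0.029,-0.022,-0.01],
    [0.029,-0.021,-0.01],
    [0,0,-0.01],
    [0,0,-0.01],
    [0,0,0],
    [0,0,0]
  ],
  "turn": [
    [0.001,0.002,-0.006],
    [0.001,0.002,-0.006],
    [0.001,0.002,-0.006],
    [0.001,0.002,-0.006],
    [0.001,0.002,-0.006],
    [0.001,0.002,-0.006],
    [0.001,0.002,-0.006],
    [0,0.002,-0.006],
    [0,0,0],
    [0,0,0],
    [0,0,0]
  ]
}}

```text
t: 5.62
tcp_pos: [0.6555, -0.0325, 0.0997]
tcp_rot: [-178.7, -0.7, 101.3]
force: [-0.1, 0.8, 0.2]
width: 0.0767
```

```bash
python3 - <<'E'
from h import *
f=grab('wrist','w6.png');pickle.dump(f,open('w6.pkl','wb'))
fix(101)
E
```

```text
5.6667 [ 0.65510399 -0.0322384   0.09961701] [-178.70907834   -0.70642261  101.36815233] 0.0769510341513004 turn [-0.008 -0.024 -0.007]
```

View pics/w6.png

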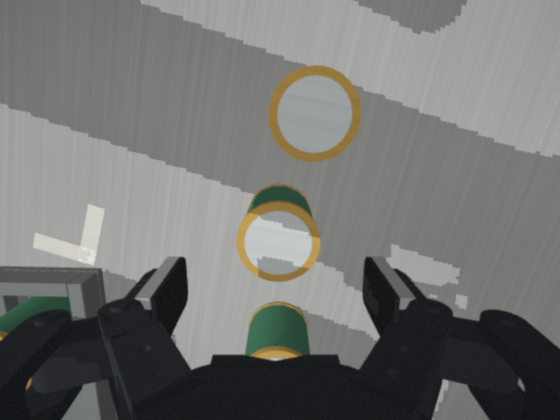

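```bash
python3 - <<'E'
from h import *
f=pickle.load(open('w6.pkl','rb'));print(f['xyz'])
for p in [(315,113),(278,241)]: print(pix2w(f,*p,.056)[:2]*1000)
for P in [(.655,-.03,.056),(.66,.038,.056),(.673,-.118,.056)]: print(w2pix(f,P))
E
```

```text
[0.64651193 0.03037297 0.22345845]
[660.89148093  38.70916758]
[656.43831857 -29.05315183]
(np.float64(275.0064587594944), np.float64(242.11939508389335))
(np.float64(312.8660571859249), np.float64(114.12043221361161))
(np.float64(275.4990522631426), np.float64(383.2245266852972))
```

Emit:
{"name": "move_arm", "arguments": {
  "claw": [90,90,90,90,20,20,20,20,20,20,20,20],
  "dp": [
    [0.001,0.003,-0.025],
    [0,0,-0.025],
    [0,0,-0.008],
    [0,0,0],
    [0,0,0],
    [0,0,0],
    [0,0,0],
    [0,0,0],
    [0,0,0],
    [0,0,0.03],
    [0,0,0.04],
    [0,0,0.04]
  ],
  "turn": [
    [-0.004,-0.012,-0.003],
    [-0.004,-0.012,-0.003],
    [0,0,0],
    [0,0,0],
    [0,0,0],
    [0,0,0],
    [0,0,0],
    [0,0,0],
    [0,0,0],
    [0,0,0],
    [0,0,0],
    [0,0,0]
  ],
  "squeeze": 30
}}

```text
t: 6.67
tcp_pos: [0.6513, -0.024, 0.1559]
tcp_rot: [-179.8, -0.1, 101.4]
force: [1.9, -0.2, -0.6]
width: 0.043
```

```bash
python3 - <<'E'
from h import *
fix(101)
g=grab('side','s7.png')
E
```

```text
6.6667 [ 0.65127432 -0.02399043  0.15590275] [-1.79818061e+02 -7.89403965e-02  1.01427655e+02] 0.04296187753691211 turn [-0.001 -0.003 -0.007]
```

View pics/s7.png

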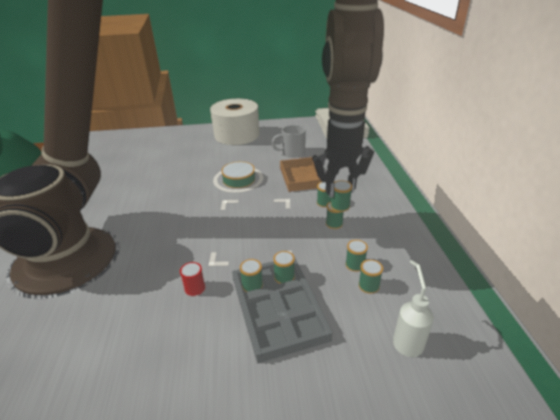

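Emit:
{"name": "move_arm", "arguments": {
  "claw": [20,20,20,20,20,20,20,20,20],
  "dp": [
    [-0.018,-0.026,0],
    [-0.019,-0.026,0],
    [-0.019,-0.026,0],
    [-0.019,-0.026,0],
    [-0.019,-0.026,0],
    [-0.019,-0.026,0],
    [-0.018,-0.026,0],
    [0,0,0],
    [0,0,0]
  ],
  "turn": [
    [0,0,-0.003],
    [0,0,-0.003],
    [0,0,0],
    [0,0,0],
    [0,0,0],
    [0,0,0],
    [0,0,0],
    [0,0,0],
    [0,0,0]
  ]
}}

```text
t: 7.47
tcp_pos: [0.5234, -0.2132, 0.1766]
tcp_rot: [178.3, 0.5, 101.2]
force: [-0.1, 0.3, -1.1]
width: 0.0433
```

```bash
python3 - <<'E'
from h import *
f=grab('wrist','w8.png');pickle.dump(f,open('w8.pkl','wb'))
fix(101)
f=grab('side','s8.png');pickle.dump(f,open('s8.pkl','wb'))
a=cv2.imread('pics/s8.png');cv2.imwrite('pics/s8c.png',cv2.resize(a[200:370,180:400],(776,600),interpolation=cv2.INTER_CUBIC))
E
```

```text
7.5167 [ 0.52357864 -0.21304108  0.1766614 ] [178.3552599    0.57495821 101.22357495] 0.04316252757642181 turn [ 0.004  0.03  -0.004]
```

View pics/w8.png

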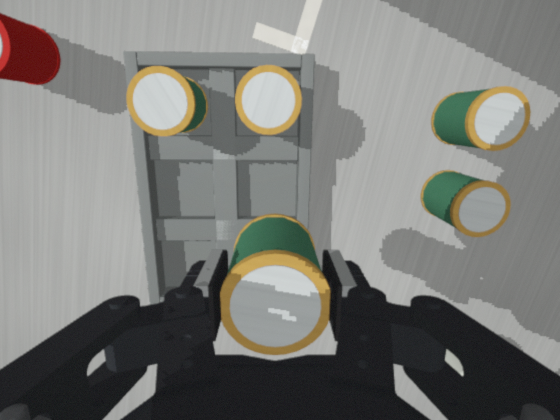

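View pics/s8c.png

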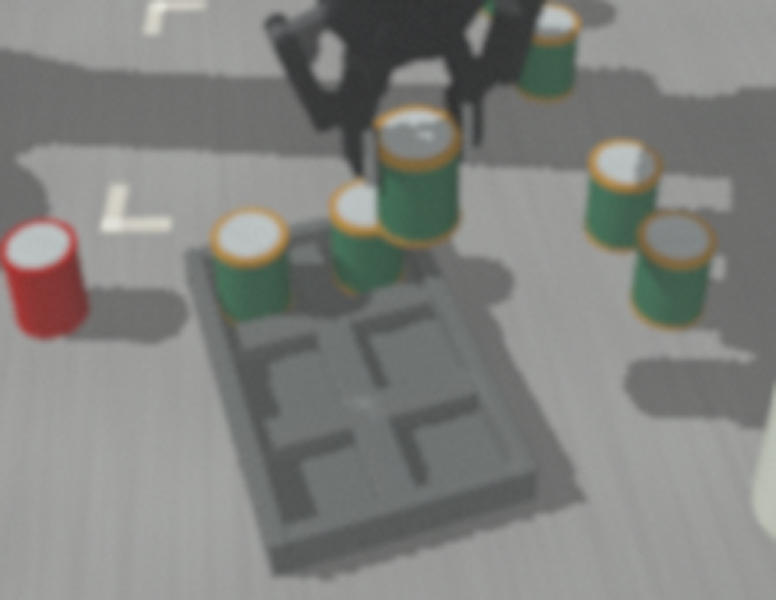

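```bash
python3 - <<'E'
from h import *
f=pickle.load(open('w8.pkl','rb'))
for n,l,z in [('corn',[(127,53),(314,54)],.026),('ribx',[(225,149),(226,229)],.018),('pk',[(162,100),(268,99)],.062),('held',[(275,302)],.19)]:
    print(n)
    for p in l: print(pix2w(f,*p,z)[:2]*1000)
f=pickle.load(open('s8.pkl','rb'));s=776/220
for p in [(189,250),(272,545),(536,470)]: print('side corner',pix2w(f,p[0]/s+180,p[1]/s+200,.026)[:2]*1000)
for p in [(364,403)]: print('side ribx',pix2w(f,p[0]/s+180,p[1]/s+200,.018)[:2]*1000)
E
```

```text
corn
[ 398.75113137 -123.98116875]
[535.94301098 -96.81512401]
ribx
[ 480.2915826 -180.81111  ]
[ 492.03624208 -250.11670257]
pk
[ 438.19281012 -151.73880081]
[ 507.91406411 -137.17601044]
held
[ 523.90623122 -212.97946747]
side corner [ 398.90974798 -123.73950182]
side corner [ 436.10792345 -333.34808314]
side corner [ 574.24460766 -308.69001899]
side ribx [ 492.02805138 -247.56442358]
```

Emit:
{"name": "move_arm", "arguments": {
  "claw": [20,20,20,20,20,20],
  "dp": [
    [-0.001,0.002,-0.02],
    [-0.001,0.002,-0.02],
    [0,0,-0.02],
    [0,0,0],
    [0,0,0],
    [0,0,0]
  ],
  "turn": [
    [0.002,0.015,-0.01],
    [0.002,0.015,-0.005],
    [0,0,0],
    [0,0,0],
    [0,0,0],
    [0,0,0]
  ]
}}

```text
t: 8.07
tcp_pos: [0.5274, -0.2031, 0.1166]
tcp_rot: [179.8, 0.0, 100.9]
force: [-0.1, 0.2, -0.4]
width: 0.0432
```

```bash
python3 - <<'E'
from h import *
fix(100.4)
E
```

```text
8.0667 [ 0.52742613 -0.2031104   0.11659453] [1.79799556e+02 4.84075452e-02 1.00894261e+02] 0.04324496304457854 turn [ 0.     0.004 -0.009]
```

Emit:
{"name": "move_arm", "arguments": {
  "claw": [20,20,20,20,20],
  "dp": [
    [-0.0055,-0.0055,0],
    [0,0,-0.02],
    [0,0,-0.02],
    [0,0,-0.01],
    [0,0,0]
  ],
  "turn": [
    [0,0.004,-0.009],
    [0,0,0],
    [0,0,0],
    [0,0,0],
    [0,0,0]
  ]
}}

```text
t: 8.48
tcp_pos: [0.5252, -0.2109, 0.0742]
tcp_rot: [179.5, 0.5, 100.4]
force: [0.7, 0.3, -1.2]
width: 0.0433
```

```bash
python3 - <<'E'
from h import *
fix(100.4)
f=grab('side','s9.png')
a=cv2.imread('pics/s9.png');cv2.imwrite('pics/s9c.png',cv2.resize(a[220:370,200:400],(800,600),interpolation=cv2.INTER_CUBIC))
E
```

```text
8.4833 [ 0.52516862 -0.21094566  0.07421633] [179.53821413   0.49998878 100.37326098] 0.04334948111587758 turn [0.007 0.01  0.   ]
```

View pics/s9c.png

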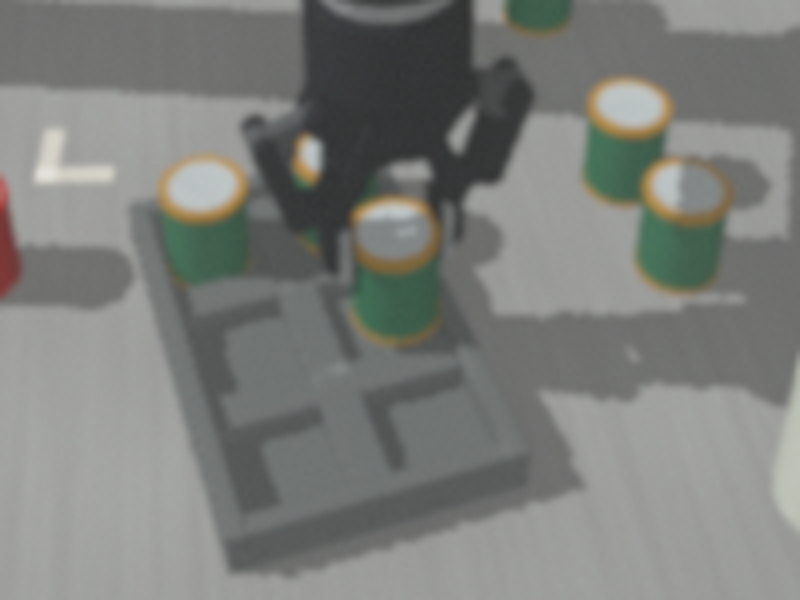

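Emit:
{"name": "move_arm", "arguments": {
  "claw": [20,20,20],
  "dp": [
    [-0.0035,0.002,0],
    [0,0,0],
    [0,0,0]
  ],
  "turn": [
    [0.007,0.01,0],
    [0,0,0],
    [0,0,0]
  ]
}}

```text
t: 8.78
tcp_pos: [0.5225, -0.2095, 0.0768]
tcp_rot: [179.9, 0.0, 100.3]
force: [0.1, -0.4, -1.3]
width: 0.0432
```

Emit:
{"name": "move_arm", "arguments": {
  "claw": [20,20,20,20,20,20],
  "dp": [
    [0,0,-0.008],
    [0,0,-0.008],
    [0,0,-0.006],
    [0,0,-0.004],
    [0,0,0],
    [0,0,0]
  ],
  "turn": [
    [0,0,0],
    [0,0,0],
    [0,0,0],
    [0,0,0],
    [0,0,0],
    [0,0,0]
  ]
}}

```text
t: 9.28
tcp_pos: [0.5239, -0.2079, 0.0611]
tcp_rot: [179.3, 0.1, 100.4]
force: [0.2, -0.1, -0.0]
width: 0.0431
```

Emit:
{"name": "move_arm", "arguments": {
  "claw": [20,20,20,20],
  "dp": [
    [-0.002,-0.001,-0.006],
    [0,0,-0.005],
    [0,0,-0.002],
    [0,0,0]
  ],
  "turn": [
    [0.01,0.006,0],
    [0,0,0],
    [0,0,0],
    [0,0,0]
  ]
}}

```text
t: 9.62
tcp_pos: [0.5238, -0.2062, 0.0557]
tcp_rot: [179.1, -0.7, 100.6]
force: [-1.0, -0.8, -0.3]
width: 0.043
```

```bash
python3 - <<'E'
from h import *
fix(100.4);print(bot.get_obs()['force'])
f=grab('side','s10.png')
a=cv2.imread('pics/s10.png');cv2.imwrite('pics/s10c.png',cv2.resize(a[220:370,200:400],(800,600),interpolation=cv2.INTER_CUBIC))
E
```

```text
9.6167 [ 0.52375559 -0.20624059  0.05568451] [179.05147664  -0.6575323  100.57098163] 0.043033210667446656 turn [-0.014  0.014 -0.003]
[-0.95999443 -0.83711913 -0.26423863]
```

View pics/s10c.png

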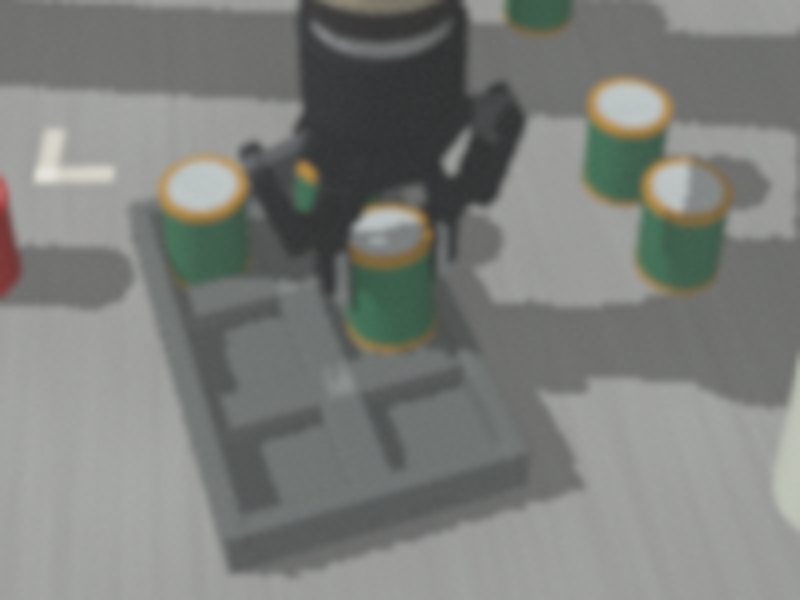

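Emit:
{"name": "move_arm", "arguments": {
  "claw": [20,20,20,20],
  "dp": [
    [-0.002,-0.0025,0],
    [0,0,-0.005],
    [0,0,-0.003],
    [0,0,0]
  ],
  "turn": [
    [-0.014,0.014,-0.003],
    [0,0,0],
    [0,0,0],
    [0,0,0]
  ]
}}

```text
t: 10.0
tcp_pos: [0.5226, -0.2065, 0.052]
tcp_rot: [179.7, -0.2, 100.4]
force: [-0.0, -1.2, 1.1]
width: 0.0432
```

```bash
python3 - <<'E'
from h import *
fix(100.4);print(bot.get_obs()['force'])
E
```

```text
10.0 [ 0.52262127 -0.20653046  0.05203346] [179.71471528  -0.21748483 100.44107017] 0.043240640155447846 turn [-0.005  0.004 -0.001]
[-0.01563585 -1.16118592  1.10101911]
```

Emit:
{"name": "move_arm", "arguments": {
  "claw": [20,20,20],
  "dp": [
    [-0.001,-0.002,-0.005],
    [0,0,-0.003],
    [0,0,0]
  ],
  "turn": [
    [-0.005,0.004,-0.001],
    [0,0,0],
    [0,0,0]
  ]
}}

```text
t: 10.25
tcp_pos: [0.5232, -0.2059, 0.0497]
tcp_rot: [179.6, -0.2, 100.5]
force: [0.1, -0.9, -0.1]
width: 0.0425
```

Emit:
{"name": "move_arm", "arguments": {
  "claw": [20,20,20],
  "dp": [
    [-0.001,-0.001,-0.006],
    [0,0,-0.003],
    [0,0,0]
  ],
  "turn": [
    [-0.005,0.004,-0.001],
    [0,0,0],
    [0,0,0]
  ]
}}

```text
t: 10.5
tcp_pos: [0.5236, -0.2055, 0.0489]
tcp_rot: [179.4, 0.0, 100.4]
force: [-0.5, -0.1, -1.3]
width: 0.0429
```

```bash
python3 - <<'E'
from h import *
fix(100.4);print(bot.get_obs()['force'])
f=grab('wrist','w11.png');pickle.dump(f,open('w11.pkl','wb'))
f=grab('side','s11.png')
a=cv2.imread('pics/s11.png');cv2.imwrite('pics/s11c.png',cv2.resize(a[220:370,200:400],(800,600),interpolation=cv2.INTER_CUBIC))
E
```

```text
10.5 [ 0.52358721 -0.20554492  0.0488675 ] [1.79445961e+02 4.81779967e-02 1.00448019e+02] 0.04287966469274908 turn [-0.001  0.01  -0.001]
[-0.5399328  -0.12205271 -1.34831198]
```

View pics/w11.png

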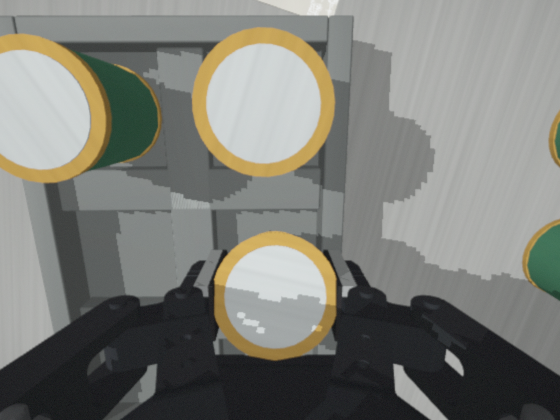

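View pics/s11c.png

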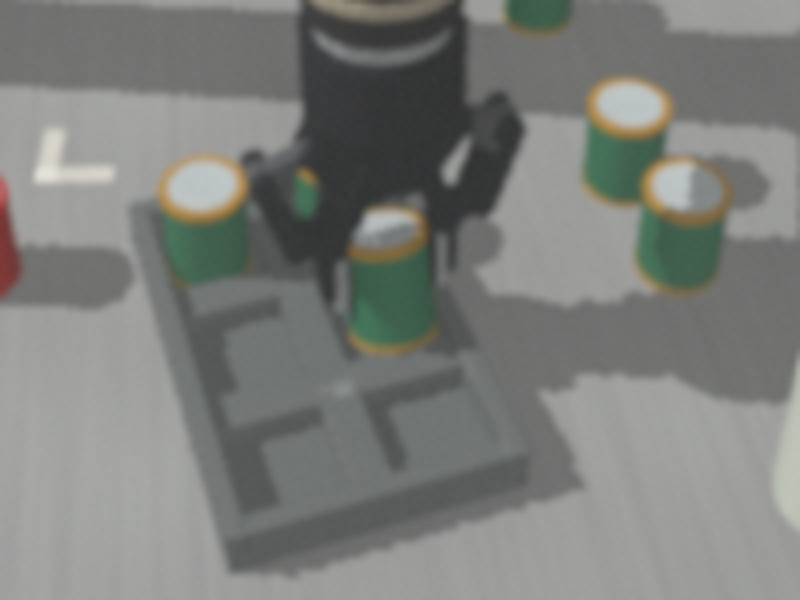

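```bash
python3 - <<'E'
from h import *
f=pickle.load(open('w11.pkl','rb'));s=pickle.load(open('s8.pkl','rb'))
for z in (.06,.066,.072): print(z,pix2w(f,276,295,z)[:2]*1000)
for z in (.006,.012,.018):
  p=np.array(w2pix(s,(.5225,-.2065,z)));q=np.array(w2pix(s,(.5255,-.2275,z)));r=np.array(w2pix(s,(.5225,-.2065,z+.056)));print(z,(p-[200,220])*4,'front',(q-[200,220])*4,'top',(r-[200,220])*4)
E
```

```text
0.06 [ 524.48003923 -203.76475781]
0.066 [ 523.78250322 -200.43486783]
0.072 [ 523.08496722 -197.10497784]
0.006 [382.5245536  321.29116198] front [394.56317654 352.93566846] top [382.28227393 245.19242295]
0.012 [382.49956836 313.44343298] front [394.59298782 345.06370707] top [382.2550556  236.64329293]
0.018 [382.47435727 305.52476601] front [394.62307443 337.11904294] top [382.22758041 228.01348132]
```

Emit:
{"name": "move_arm", "arguments": {
  "claw": [20,20,20],
  "dp": [
    [-0.001,-0.003,0],
    [0,-0.001,-0.006],
    [0,0,-0.006]
  ],
  "turn": [
    [0,0.01,0],
    [0,0,0],
    [0,0,0]
  ]
}}

```text
t: 10.85
tcp_pos: [0.5241, -0.2076, 0.0454]
tcp_rot: [179.6, -0.2, 100.5]
force: [-27.1, 9.1, 72.1]
width: 0.0431
```

Emit:
{"name": "move_arm", "arguments": {
  "claw": [20,68,68,68,68],
  "dp": [
    [0,0,0.002],
    [0,0,0],
    [0,0,0],
    [0,0,0],
    [0,0,0]
  ],
  "turn": [
    [0,0,0],
    [0,0,0],
    [0,0,0],
    [0,0,0],
    [0,0,0]
  ]
}}

```text
t: 11.27
tcp_pos: [0.5245, -0.2077, 0.0469]
tcp_rot: [179.5, -0.3, 100.5]
force: [-0.2, -0.5, -0.4]
width: 0.0581
```

Emit:
{"name": "move_arm", "arguments": {
  "claw": [68,68,68,68,68],
  "dp": [
    [0,0,0.02],
    [0,0,0.03],
    [0,0,0.04],
    [0,0,0],
    [0,0,0]
  ],
  "turn": [
    [0,0,0],
    [0,0,0],
    [0,0,0],
    [0,0,0],
    [0,0,0]
  ]
}}

```text
t: 11.68
tcp_pos: [0.5215, -0.2064, 0.1323]
tcp_rot: [-179.9, -0.7, 100.5]
force: [0.3, -0.7, -1.2]
width: 0.0582
```

```bash
python3 - <<'E'
from h import *
fix(100.4);print(bot.get_obs()['force'])
f=grab('wrist','w12.png');pickle.dump(f,open('w12.pkl','wb'))
f=grab('side','s12.png');pickle.dump(f,open('s12.pkl','wb'))
a=cv2.imread('pics/s12.png');cv2.imwrite('pics/s12c.png',cv2.resize(a[220:370,200:400],(800,600),interpolation=cv2.INTER_CUBIC))
E
```

```text
11.6833 [ 0.52152155 -0.20638112  0.13233292] [-179.85361477   -0.69091287  100.48720627] 0.058150842416184914 turn [-0.011 -0.005 -0.002]
[ 0.25395596 -0.68858321 -1.2187957 ]
```

View pics/w12.png

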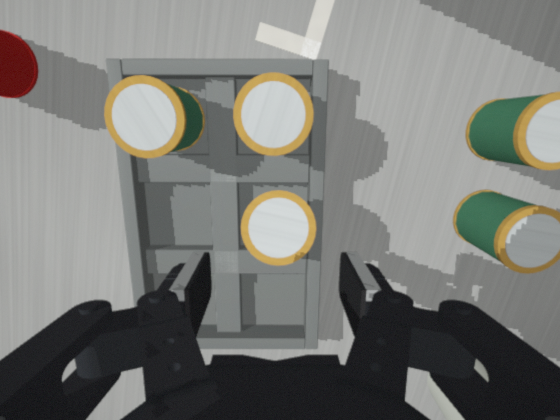

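View pics/s12c.png

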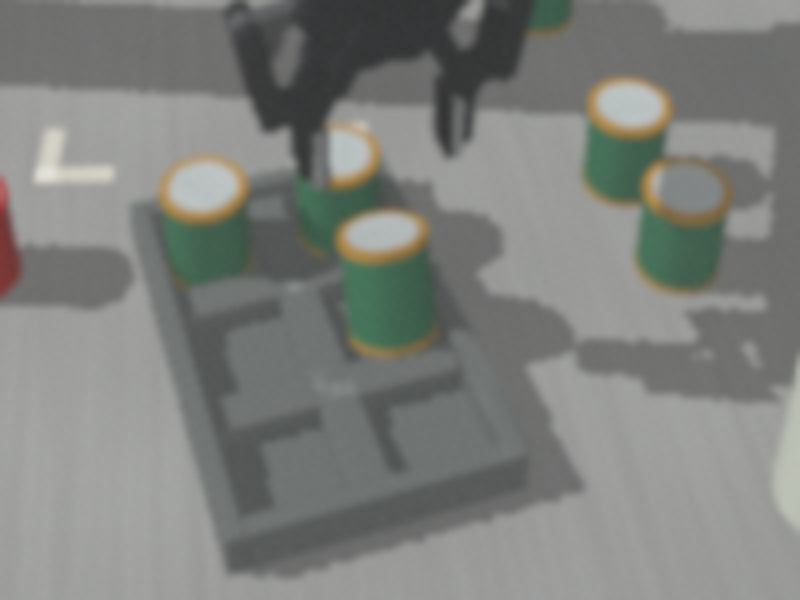

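```bash
python3 - <<'E'
from h import *
f=pickle.load(open('w12.pkl','rb'));s=pickle.load(open('s12.pkl','rb'))
for n,l,z in [('corn',[(107,60),(329,60)],.026),('ribx',[(222,169),(226,263)],.018),('pk',[(145,117),(273,114)],.062),('tin',[(278,228)],.062),('tin',[(278,228)],.068)]:
    print(n)
    for p in l: print(pix2w(f,*p,z)[:2]*1000)
q=lambda u,v,z:np.round(pix2w(s,u/4+200,v/4+220,z)[:2]*1000)
print('side',q(130,207,.026),q(230,545,.026),q(525,455,.026),'tin',q(384,236,.062),q(384,236,.068),'pk',q(204,189,.062))
a=cv2.imread('pics/w12.png');cv2.imwrite('pics/w12c.png',cv2.resize(a[60:360,100:400],(600,600),interpolation=cv2.INTER_CUBIC))
E
```

```text
corn
[ 397.38117008 -124.18124947]
[537.43481965 -98.32501974]
ribx
[ 478.91716389 -181.33472272]
[ 492.35301981 -252.74425395]
pk
[ 437.98851153 -153.26281536]
[ 508.62709305 -138.54102593]
tin
[ 523.75519335 -203.94978554]
tin
[ 523.36530386 -202.0911772 ]
side [ 397. -126.] [ 437. -337.] [ 573. -310.] tin [ 524. -201.] [ 523. -206.] pk [ 438. -155.]
```

View pics/w12c.png

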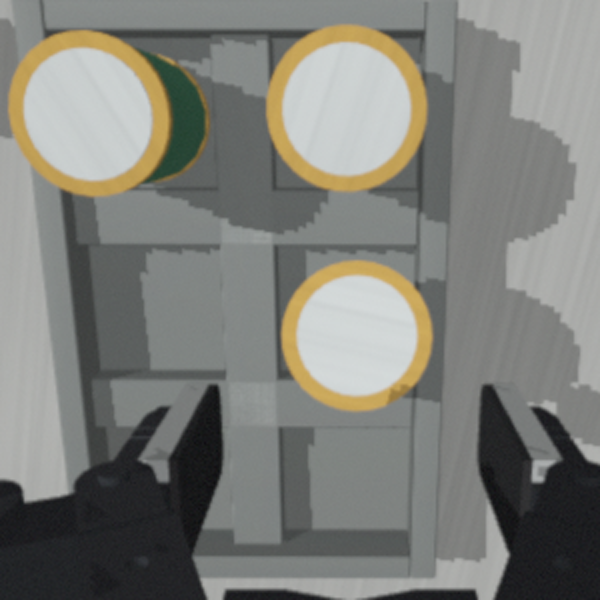

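```bash
python3 - <<'E'
from h import *
f=grab('scene','sc13.png');pickle.dump(f,open('sc13.pkl','wb'))
a=cv2.imread('pics/sc13.png');cv2.imwrite('pics/sc13c.png',cv2.resize(a[165:235,140:240],(800,560),interpolation=cv2.INTER_CUBIC))
a=cv2.imread('pics/s12.png');cv2.imwrite('pics/s12d.png',cv2.resize(a[245:325,240:330],(675,600),interpolation=cv2.INTER_CUBIC))
E
```

```text
(no output)
```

View pics/sc13c.png

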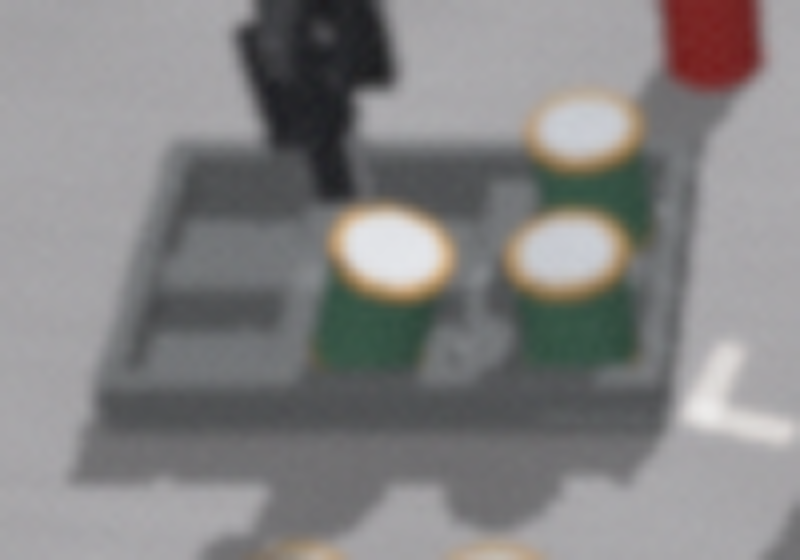

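View pics/s12d.png

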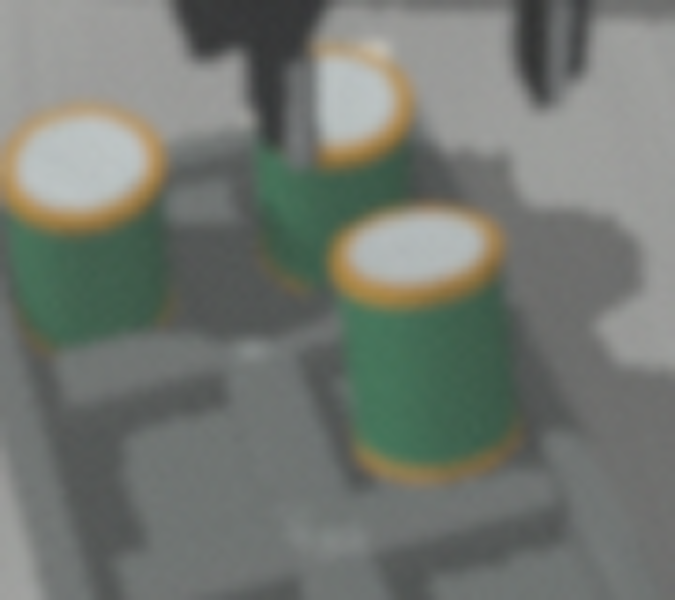

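```bash
python3 - <<'E'
from h import *
s=pickle.load(open('s12.pkl','rb'));f=pickle.load(open('sc13.pkl','rb'))
for z in (.006,.012,.018): print(z,pix2w(s,435/7.5+240,478/7.5+245,z)[:2]*1000, pix2w(f,315/8+140,362/8+165,z)[:2]*1000)
for z in (.060,.066,.07): print('top',z,pix2w(s,416/7.5+240,247/7.5+245,z)[:2]*1000, pix2w(f,392/8+140,250/8+165,z)[:2]*1000)
E
```

```text
0.006 [ 524.03421274 -228.56347007] [ 528.0716477  -241.85922446]
0.012 [ 523.2780748  -233.43261026] [ 533.6612232  -238.73295948]
0.018 [ 522.52193687 -238.30175046] [ 539.25079871 -235.6066945 ]
top 0.06 [ 523.89470173 -195.64527384] [ 515.45107799 -205.98389095]
top 0.066 [ 523.06734058 -201.3343845 ] [ 521.51647617 -202.91614428]
top 0.07 [ 522.51576648 -205.12712495] [ 525.56007495 -200.87097984]
```

Emit:
{"name": "move_arm", "arguments": {
  "claw": [68,68,68,68,68,68,68],
  "dp": [
    [0.001,0,-0.02],
    [0,0,-0.025],
    [0,0,-0.025],
    [0,0,-0.006],
    [0,0,0],
    [0,0,0],
    [0,0,0]
  ],
  "turn": [
    [-0.011,-0.005,-0.002],
    [0,0,0],
    [0,0,0],
    [0,0,0],
    [0,0,0],
    [0,0,0],
    [0,0,0]
  ]
}}

```text
t: 12.42
tcp_pos: [0.5192, -0.205, 0.0477]
tcp_rot: [-179.6, -0.3, 100.4]
force: [-0.8, -0.4, 0.4]
width: 0.0581
```

```bash
python3 - <<'E'
from h import *
fix(100.4)
E
```

```text
12.4167 [ 0.51915692 -0.20503514  0.04773607] [-179.59327644   -0.2696808   100.36224523] 0.05805356646440688 turn [-0.003 -0.008  0.001]
```

Emit:
{"name": "move_arm", "arguments": {
  "claw": [68,68,20,20,20,20],
  "dp": [
    [0.0035,-0.002,0.003],
    [0,0,0],
    [0,0,0],
    [0,0,0],
    [0,0,0],
    [0,0,0]
  ],
  "turn": [
    [0,-0.008,0],
    [0,0,0],
    [0,0,0],
    [0,0,0],
    [0,0,0],
    [0,0,0]
  ],
  "squeeze": 60
}}

```text
t: 12.92
tcp_pos: [0.5247, -0.2084, 0.0555]
tcp_rot: [179.7, 0.0, 100.3]
force: [-1.3, -0.8, -0.7]
width: 0.0426
```

Emit:
{"name": "move_arm", "arguments": {
  "claw": [20,20,20,20,20],
  "dp": [
    [0,0,0.01],
    [0,0.004,0.005],
    [0,0.003,0],
    [0,0,0],
    [0,0,0]
  ],
  "turn": [
    [0,0,0],
    [0,0,0],
    [0,0,0],
    [0,0,0],
    [0,0,0]
  ]
}}

```text
t: 13.33
tcp_pos: [0.5259, -0.2006, 0.0732]
tcp_rot: [179.5, 0.1, 100.4]
force: [0.3, -0.0, -0.5]
width: 0.0424
```

```bash
python3 - <<'E'
from h import *
fix(100.4)
f=grab('scene','sc14.png')
a=cv2.imread('pics/sc14.png');b=cv2.resize(a[165:235,140:240],(600,420),interpolation=cv2.INTER_CUBIC)
f=grab('side','s14.png');a=cv2.imread('pics/s14.png');c=cv2.resize(a[245:325,240:330],(472,420),interpolation=cv2.INTER_CUBIC)
cv2.imwrite('pics/m14.png',cv2.resize(np.hstack([b,c]),(800,313)))
E
```

```text
13.3333 [ 0.52587465 -0.20064528  0.07320274] [1.79506940e+02 5.82317805e-02 1.00356279e+02] 0.042388099730261024 turn [-0.001  0.009  0.001]
```

View pics/m14.png

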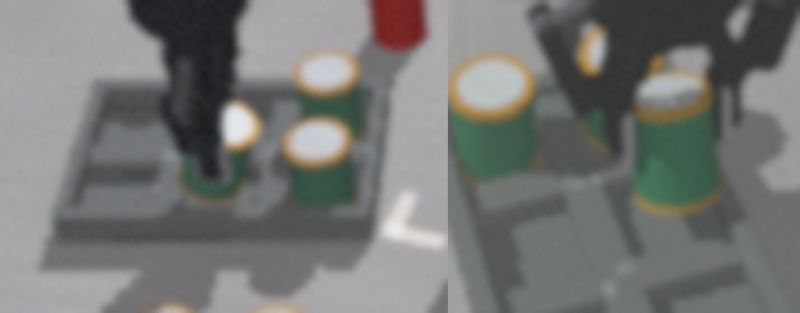

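Emit:
{"name": "move_arm", "arguments": {
  "claw": [20,20,20,20,20],
  "dp": [
    [-0.004,0,-0.003],
    [0,0,-0.005],
    [0,0,-0.005],
    [0,0,0],
    [0,0,0]
  ],
  "turn": [
    [0.1,0.027,0],
    [0.1,0.018,0],
    [0,0,0],
    [0,0,0],
    [0,0,0]
  ]
}}

```text
t: 13.85
tcp_pos: [0.5226, -0.1996, 0.0634]
tcp_rot: [179.7, -12.2, 100.4]
force: [0.6, 1.6, 0.8]
width: 0.043
```

```bash
python3 - <<'E'
from h import *
fix(100.4)
f=grab('scene','sc15.png')
a=cv2.imread('pics/sc15.png');b=cv2.resize(a[165:235,140:240],(600,420),interpolation=cv2.INTER_CUBIC)
f=grab('side','s15.png');a=cv2.imread('pics/s15.png');c=cv2.resize(a[245:325,240:330],(472,420),interpolation=cv2.INTER_CUBIC)
cv2.imwrite('pics/m15.png',cv2.resize(np.hstack([b,c]),(800,313)))
E
```

```text
13.85 [ 0.52257251 -0.19955552  0.06341511] [179.71115343 -12.17054889 100.37481431] 0.0429601235011414 turn [-0.21  -0.033  0.001]
```

View pics/m15.png

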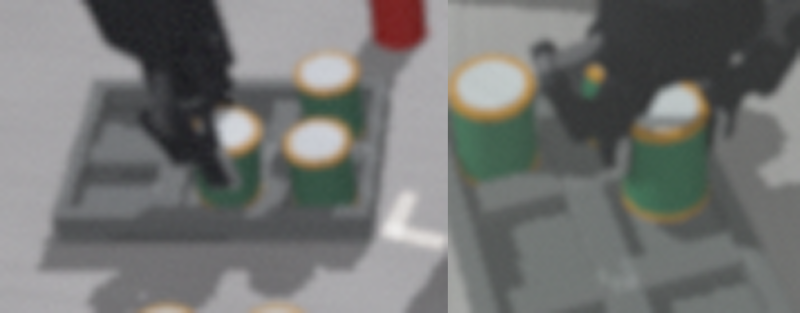

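Emit:
{"name": "move_arm", "arguments": {
  "claw": [20,20,20,20],
  "dp": [
    [0,-0.004,0.005],
    [-0.001,-0.006,0],
    [0,0,0],
    [0,0,0]
  ],
  "turn": [
    [0,0,0],
    [0,0,0],
    [0,0,0],
    [0,0,0]
  ]
}}

```text
t: 14.28
tcp_pos: [0.5213, -0.2107, 0.0679]
tcp_rot: [179.8, -11.9, 100.5]
force: [0.1, -1.1, -0.2]
width: 0.0427
```

```bash
cat >> h.py <<'E'
def two(n):
    f=grab('scene','sc%d.png'%n);pickle.dump(f,open('sc%d.pkl'%n,'wb'))
    a=cv2.imread('pics/sc%d.png'%n);b=cv2.resize(a[165:235,140:240],(600,420),interpolation=cv2.INTER_CUBIC)
    f=grab('side','s%d.png'%n);pickle.dump(f,open('s%d.pkl'%n,'wb'));a=cv2.imread('pics/s%d.png'%n);c=cv2.resize(a[240:365,220:340],(403,420),interpolation=cv2.INTER_CUBIC)
    cv2.imwrite('pics/m%d.png'%n,cv2.resize(np.hstack([b,c]),(800,335)))
E
python3 - <<'E'
from h import *
fix(100.4); two(16)
E
```

```text
14.2833 [ 0.5213347  -0.21072196  0.06793184] [179.78257168 -11.87710896 100.46749654] 0.04268602387012035 turn [-0.205 -0.034 -0.001]
```

View pics/m16.png

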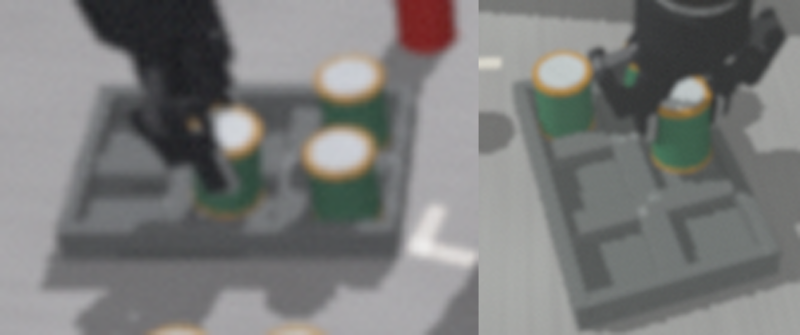

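Emit:
{"name": "move_arm", "arguments": {
  "claw": [20,20,20,20],
  "dp": [
    [0,0,-0.007],
    [0,0,-0.007],
    [0,0,-0.003],
    [0,0,0]
  ],
  "turn": [
    [0,0,0],
    [0,0,0],
    [0,0,0],
    [0,0,0]
  ]
}}

```text
t: 14.72
tcp_pos: [0.5218, -0.211, 0.0514]
tcp_rot: [179.7, -11.8, 100.5]
force: [-2.1, 1.2, 6.7]
width: 0.0425
```

Light contact; release and lift.

Emit:
{"name": "move_arm", "arguments": {
  "claw": [68,68,68,68,68,68,68,68,68,68],
  "dp": [
    [0,0,0],
    [0,0,0],
    [0,0,0],
    [0,0,0],
    [0,-0.002,0.02],
    [0,0,0.03],
    [0,0,0.035],
    [0,0,0],
    [0,0,0],
    [0,0,0]
  ],
  "turn": [
    [0,0,0],
    [0,0,0],
    [0,0,0],
    [0,0,0],
    [0,0,0],
    [0,0,0],
    [-0.1,-0.017,0],
    [-0.1,-0.017,0],
    [0,0,0],
    [0,0,0]
  ]
}}

```text
t: 15.55
tcp_pos: [0.5198, -0.2124, 0.1344]
tcp_rot: [-179.8, -0.1, 100.2]
force: [-1.0, -0.4, -0.8]
width: 0.0581
```

```bash
python3 - <<'E'
from h import *
fix(100.4); two(17)
f=grab('wrist','w17.png');pickle.dump(f,open('w17.pkl','wb'))
E
```

```text
15.55 [ 0.51978823 -0.21244047  0.13435849] [-1.79816653e+02 -7.40535374e-02  1.00234952e+02] 0.058103748148275174 turn [-0.001 -0.003  0.003]
```

View pics/m17.png

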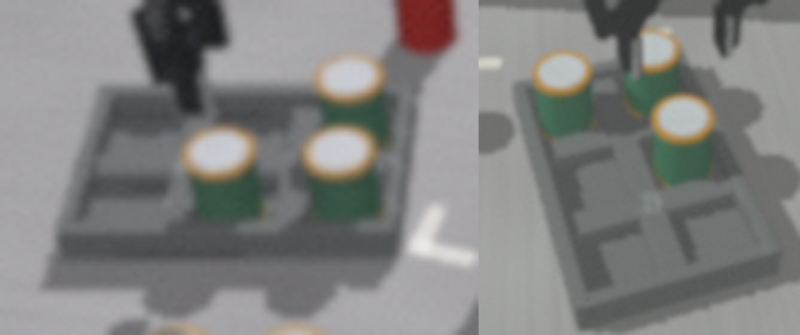

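View pics/w17.png

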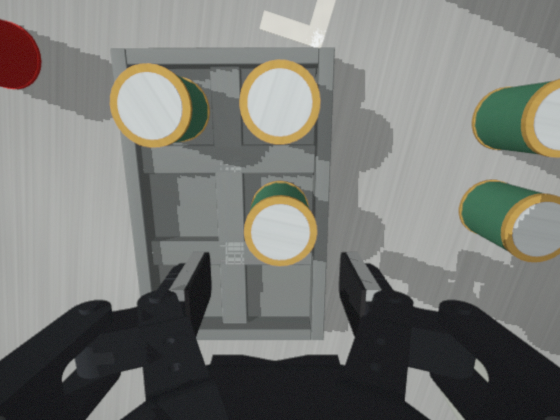

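```bash
python3 - <<'E'
from h import *
f=pickle.load(open('w17.pkl','rb'));s=pickle.load(open('s17.pkl','rb'));c=pickle.load(open('sc17.pkl','rb'))
for n,l,z in [('corn',[(112,48),(334,48)],.026),('ribx',[(230,158),(235,252)],.018),('pk',[(151,105),(280,102)],.062),('tin',[(280,231)],.062)]:
    print(n)
    for p in l: print(pix2w(f,*p,z)[:2]*1000)
k=800/1003
S=lambda u,v,z:pix2w(s,(u/k-600)/(403/120)+220,v/k/(420/125)+240,z)[:2]*1000
C=lambda u,v,z:pix2w(c,u/k/6+140,v/k/6+165,z)[:2]*1000
print('tin',S(683,117,.062),C(219,152,.062),'pk5',C(339,152,.062))
a=cv2.imread('pics/s17.png');b=cv2.imread('pics/sc17.png')
cv2.imwrite('pics/m17b.png',np.hstack([cv2.resize(a[250:310,260:320],(400,400),interpolation=2),cv2.resize(b[165:215,170:220],(400,400),interpolation=2)]))
E
```

```text
corn
[ 398.14699001 -123.21626697]
[537.15825603 -98.42880325]
ribx
[ 481.0947543 -179.8508208]
[ 495.11001484 -250.31329147]
pk
[ 438.57960937 -152.80625038]
[ 509.33104722 -138.50908984]
tin
[ 522.99624265 -212.93556407]
tin [ 523.0387324  -212.86700995] [ 521.39316289 -213.85851778] pk5 [ 507.99473744 -139.06902918]
```

View pics/m17b.png

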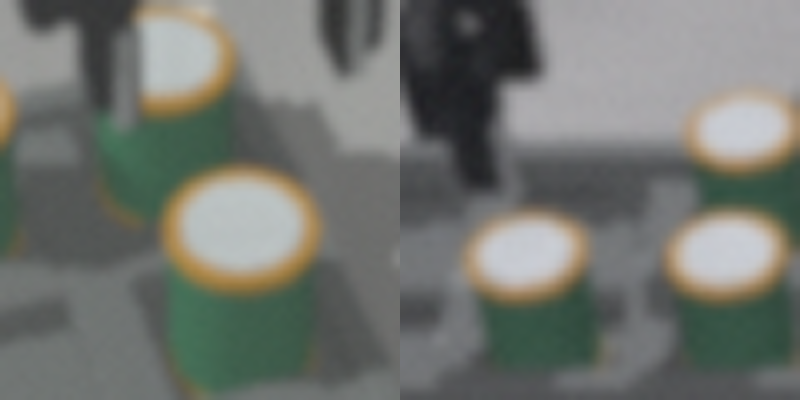

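Emit:
{"name": "move_arm", "arguments": {
  "claw": [90,90,90,90,90,90,90,90],
  "dp": [
    [0.0305,0.0187,0],
    [0.0305,0.0187,-0.008],
    [0.0305,0.0187,-0.008],
    [0.0305,0.0187,-0.008],
    [0.0305,0.0187,-0.008],
    [0,0,0],
    [0,0,0],
    [0,0,0]
  ],
  "turn": [
    [0,0,0],
    [0,0,0],
    [0,0,0],
    [0,0,0],
    [0,0,0],
    [0,0,0],
    [0,0,0],
    [0,0,0]
  ]
}}

```text
t: 16.37
tcp_pos: [0.6737, -0.1202, 0.086]
tcp_rot: [-178.6, -1.0, 99.5]
force: [-0.9, 0.3, -0.2]
width: 0.0768
```

```bash
python3 - <<'E'
from h import *
fix(100.4)
f=grab('wrist','w18.png');pickle.dump(f,open('w18.pkl','wb'))
for P in [(.6725,-.119,.056),(.6825,-.185,.056)]: print(w2pix(f,P))
E
```

```text
16.3667 [ 0.6736667  -0.12017831  0.08597597] [-178.55716348   -0.98303994   99.5266446 ] 0.07678882785308402 turn [-0.013 -0.028  0.015]
(np.float64(272.5969507046495), np.float64(254.0634193757451))
(np.float64(270.80169806287194), np.float64(368.97789961755984))
```

View pics/w18.png

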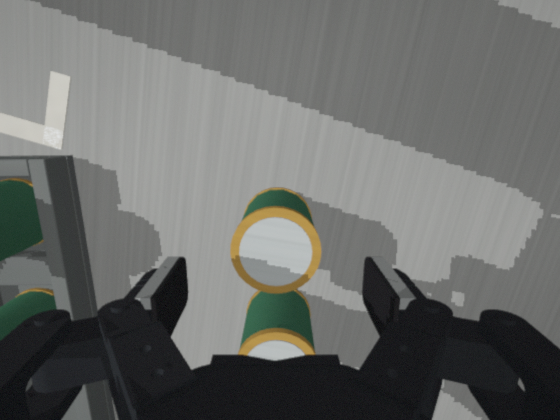

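Emit:
{"name": "move_arm", "arguments": {
  "claw": [90,90,90,90,90],
  "dp": [
    [0,0.003,-0.02],
    [0,0,-0.02],
    [0,0,-0.004],
    [0,0,0],
    [0,0,0]
  ],
  "turn": [
    [-0.013,-0.028,0.015],
    [0,0,0],
    [0,0,0],
    [0,0,0],
    [0,0,0]
  ]
}}

```text
t: 16.83
tcp_pos: [0.6696, -0.1227, 0.0432]
tcp_rot: [180.0, 0.0, 100.0]
force: [0.5, 0.1, -0.5]
width: 0.0765
```

```bash
python3 - <<'E'
from h import *
fix(100.4)
f=pickle.load(open('w18.pkl','rb')); print(pix2w(f,277,249,.056))
E
```

```text
16.8333 [ 0.66960866 -0.12271305  0.04316331] [1.79968641e+02 4.64557768e-02 9.99990560e+01] 0.07645106220900055 turn [0.001 0.001 0.007]
[ 0.67420061 -0.11599085  0.056     ]
```

Emit:
{"name": "move_arm", "arguments": {
  "claw": [90,90,90],
  "dp": [
    [0.004,0.006,0],
    [0,0,0],
    [0,0,0]
  ],
  "turn": [
    [0,0,0.007],
    [0,0,0],
    [0,0,0]
  ]
}}

```text
t: 17.08
tcp_pos: [0.6747, -0.1178, 0.0468]
tcp_rot: [179.8, 0.1, 100.3]
force: [0.3, -0.5, 0.1]
width: 0.0767
```

Emit:
{"name": "move_arm", "arguments": {
  "claw": [20,20,20,20,20,20],
  "dp": [
    [0,0,0],
    [0,0,0],
    [0,0,0],
    [0,0,0],
    [0,0,0],
    [0,0,0]
  ],
  "turn": [
    [0,0,0],
    [0,0,0],
    [0,0,0],
    [0,0,0],
    [0,0,0],
    [0,0,0]
  ],
  "squeeze": 60
}}

```text
t: 17.58
tcp_pos: [0.6765, -0.1176, 0.0499]
tcp_rot: [179.5, 0.2, 100.4]
force: [-0.4, -0.2, -1.0]
width: 0.0428
```

Emit:
{"name": "move_arm", "arguments": {
  "claw": [20,20,20,20,20],
  "dp": [
    [0,0,0.015],
    [0,0,0.03],
    [0,0,0.035],
    [0,0,0],
    [0,0,0]
  ],
  "turn": [
    [0,0,0],
    [0,0,0],
    [0,0,0],
    [0,0,0],
    [0,0,0]
  ]
}}

```text
t: 18.0
tcp_pos: [0.6734, -0.117, 0.1285]
tcp_rot: [180.0, 0.0, 100.4]
force: [0.5, 0.1, -0.7]
width: 0.0425
```

```bash
python3 - <<'E'
from h import *
fix(100.4)
f=grab('scene','sc19.png');a=cv2.imread('pics/sc19.png')
cv2.imwrite('pics/sc19c.png',cv2.resize(a[170:270,160:280],(720,600),interpolation=2))
E
```

```text
18.0 [ 0.67341117 -0.11700559  0.12847383] [1.79998396e+02 2.37137598e-02 1.00370226e+02] 0.042512060664891355 turn [0.    0.    0.001]
```

View pics/sc19c.png

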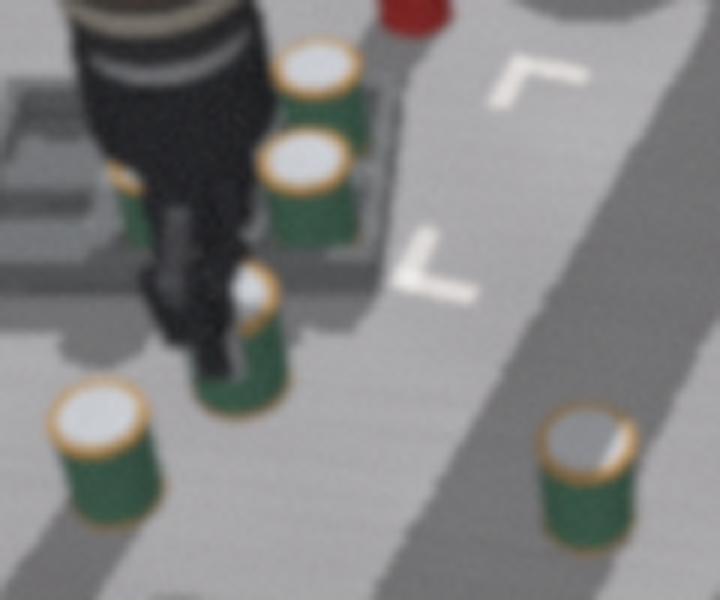

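Emit:
{"name": "move_arm", "arguments": {
  "claw": [20,20,20,20,20,20,20,20,20,20],
  "dp": [
    [-0.031,-0.015,0.005],
    [-0.032,-0.015,0.005],
    [-0.032,-0.015,0],
    [-0.032,-0.015,0],
    [-0.032,-0.015,0],
    [-0.032,-0.015,0],
    [-0.025,-0.012,0],
    [-0.007,-0.004,0],
    [0,0,0],
    [0,0,0]
  ],
  "turn": [
    [0,0,0],
    [0,0,0],
    [0,0,0],
    [0,0,0],
    [0,0,0],
    [0,0,0],
    [0,0,0],
    [0,0,0],
    [0,0,0],
    [0,0,0]
  ]
}}

```text
t: 18.88
tcp_pos: [0.438, -0.2225, 0.1267]
tcp_rot: [-179.5, -0.3, 100.5]
force: [-0.2, -0.8, -0.5]
width: 0.0427
```

```bash
python3 - <<'E'
from h import *
fix(100.4)
f=grab('wrist','w20.png');pickle.dump(f,open('w20.pkl','wb'))
E
```

```text
18.8833 [ 0.43800183 -0.22248341  0.12670675] [-179.48295117   -0.33846022  100.51841667] 0.04267087060852386 turn [-0.004 -0.01  -0.002]
```

View pics/w20.png

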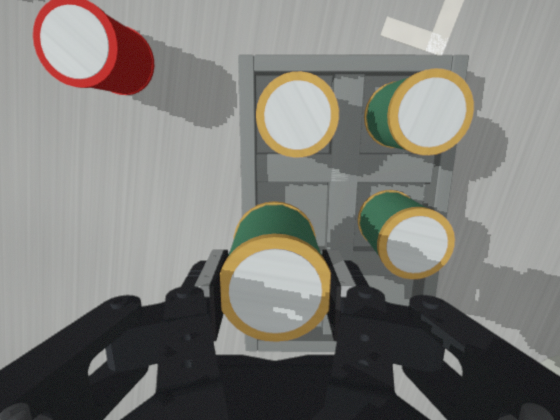

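Emit:
{"name": "move_arm", "arguments": {
  "claw": [20,20,20,20,20,20],
  "dp": [
    [0.013,0,0],
    [0,0,-0.015],
    [0,0,-0.02],
    [0,0,-0.01],
    [0,0,0],
    [0,0,0]
  ],
  "turn": [
    [-0.004,-0.01,-0.002],
    [0,0,0],
    [0,0,0],
    [0,0,0],
    [0,0,0],
    [0,0,0]
  ]
}}

```text
t: 19.43
tcp_pos: [0.4625, -0.2202, 0.0798]
tcp_rot: [179.6, 0.1, 100.8]
force: [-0.4, 0.0, -0.7]
width: 0.0425
```

```bash
python3 - <<'E'
from h import *
fix(100.4)
f=pickle.load(open('w20.pkl','rb'));print(pix2w(f,275,288,.1327),f['xyz'])
E
```

```text
19.4333 [ 0.46254761 -0.22017321  0.07981828] [1.79617934e+02 1.17725912e-01 1.00835228e+02] 0.04245575289125049 turn [ 0.001  0.007 -0.008]
[ 0.43866902 -0.220664    0.1327    ] [ 0.42822105 -0.15902975  0.25014984]
```

Emit:
{"name": "move_arm", "arguments": {
  "claw": [20,20,20,20,20],
  "dp": [
    [-0.004,-0.001,0.002],
    [-0.004,-0.001,0],
    [-0.002,0,0],
    [0,0,0],
    [0,0,0]
  ],
  "turn": [
    [0,0.005,-0.004],
    [0,0,0],
    [0,0,0],
    [0,0,0],
    [0,0,0]
  ]
}}

```text
t: 19.85
tcp_pos: [0.454, -0.2224, 0.0846]
tcp_rot: [179.8, 0.2, 100.7]
force: [0.3, -0.4, -1.0]
width: 0.0423
```

Emit:
{"name": "move_arm", "arguments": {
  "claw": [20,20,20,20,20],
  "dp": [
    [-0.003,0,-0.004],
    [0,0,-0.007],
    [0,0,-0.007],
    [0,0,-0.003],
    [0,0,0]
  ],
  "turn": [
    [0,0,0],
    [0,0,0],
    [0,0,0],
    [0,0,0],
    [0,0,0]
  ]
}}

```text
t: 20.27
tcp_pos: [0.4506, -0.223, 0.0624]
tcp_rot: [179.7, 0.2, 100.6]
force: [0.2, 0.6, -0.9]
width: 0.0425
```

```bash
python3 - <<'E'
from h import *
fix(100.4); two(21)
E
```

```text
20.2667 [ 0.45063469 -0.22296767  0.06243987] [179.67169872   0.24128732 100.60276181] 0.04252664615358536 turn [ 0.003  0.006 -0.004]
```

View pics/m21.png

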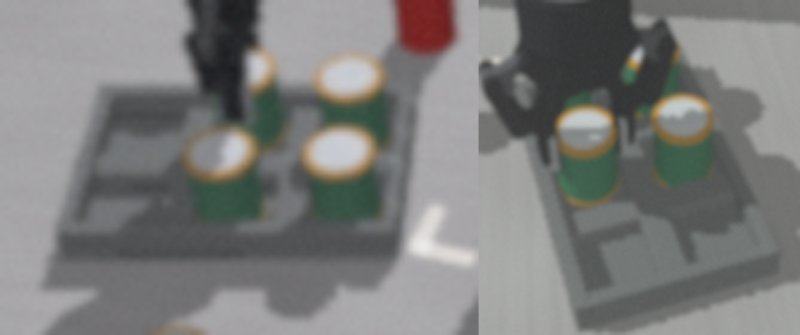

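Excellent alignment (450.6,-223.0). Lower the last few mm and release.

Emit:
{"name": "move_arm", "arguments": {
  "claw": [20,20,20],
  "dp": [
    [0,0,-0.005],
    [0,0,-0.003],
    [0,0,0]
  ],
  "turn": [
    [0,0,0],
    [0,0,0],
    [0,0,0]
  ]
}}

```text
t: 20.62
tcp_pos: [0.4515, -0.2234, 0.0553]
tcp_rot: [179.6, 0.3, 100.6]
force: [-1.1, 2.0, 6.0]
width: 0.0423
```

Emit:
{"name": "move_arm", "arguments": {
  "claw": [68,68,68,68,68,68,68,68,68],
  "dp": [
    [0,0,0],
    [0,0,0],
    [0,0,0],
    [0,0,0],
    [0,0,0.02],
    [0,0,0.03],
    [0,0,0.03],
    [0,0,0],
    [0,0,0]
  ],
  "turn": [
    [0,0,0],
    [0,0,0],
    [0,0,0],
    [0,0,0],
    [0,0,0],
    [0,0,0],
    [0,0,0],
    [0,0,0],
    [0,0,0]
  ]
}}

```text
t: 21.37
tcp_pos: [0.4503, -0.2226, 0.1365]
tcp_rot: [179.7, 0.2, 100.6]
force: [-0.7, 0.4, -0.7]
width: 0.0582
```

```bash
python3 - <<'E'
from h import *
fix(100.4); two(22)
f=grab('wrist','w22.png');pickle.dump(f,open('w22.pkl','wb'))
E
```

```text
21.3667 [ 0.45029427 -0.22259087  0.13652474] [179.74807328   0.19460758 100.62796061] 0.058216804148844406 turn [ 0.003  0.005 -0.004]
```

View pics/m22.png

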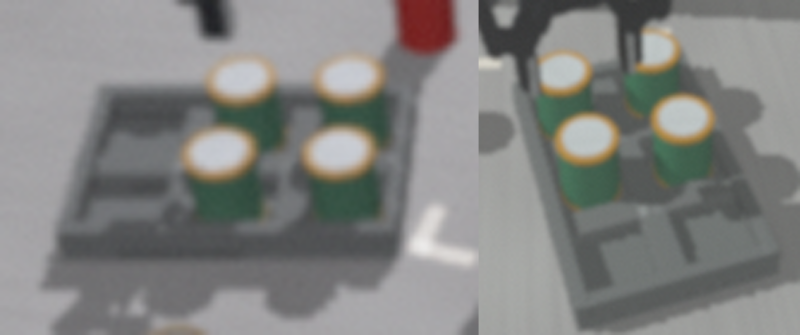

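View pics/w22.png

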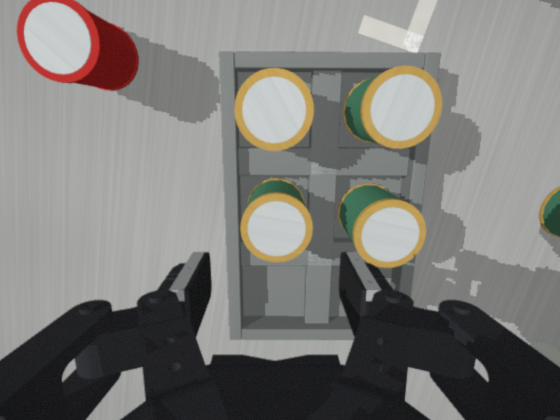

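Emit:
{"name": "move_arm", "arguments": {
  "claw": [90,90,90,90,90,90,90,90,90,90],
  "dp": [
    [0.033,0.0055,0],
    [0.033,0.0055,0],
    [0.033,0.0055,0],
    [0.033,0.0055,0],
    [0.033,0.0055,-0.005],
    [0.033,0.0055,-0.01],
    [0.022,0.004,-0.01],
    [0.01,0.0015,-0.01],
    [0,0,0],
    [0,0,0]
  ],
  "turn": [
    [0,0,0],
    [0,0,0],
    [0,0,0],
    [0,0,0],
    [0,0,0],
    [0,0,0],
    [0,0,0],
    [0,0,0],
    [0,0,0],
    [0,0,0]
  ]
}}

```text
t: 22.35
tcp_pos: [0.6828, -0.1785, 0.0824]
tcp_rot: [-179.1, -0.4, 100.5]
force: [-0.4, 0.5, -0.5]
width: 0.077
```

```bash
python3 - <<'E'
from h import *
fix(100.4)
f=grab('wrist','w23.png');pickle.dump(f,open('w23.pkl','wb'))
s=pickle.load(open('side0.pkl','rb'));print(pix2w(s,411,345,0))
E
```

```text
22.35 [ 0.68282339 -0.17852765  0.0824379 ] [-179.10652165   -0.39421653  100.49116152] 0.0770431374882898 turn [-0.004 -0.017 -0.002]
[ 7.17801709e-01 -3.35242678e-01  1.11022302e-16]
```

View pics/w23.png

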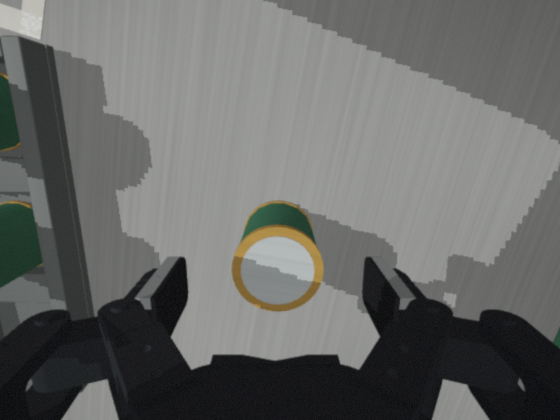

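```bash
python3 - <<'E'
from h import *
f=pickle.load(open('w23.pkl','rb'));print(pix2w(f,278,267,.056))
E
```

```text
[ 0.68556687 -0.18231079  0.056     ]
```

Emit:
{"name": "move_arm", "arguments": {
  "claw": [90,90,90,90,90,90],
  "dp": [
    [0,-0.002,-0.015],
    [0,-0.002,-0.018],
    [0,0,-0.006],
    [0,0,-0.003],
    [0,0,0],
    [0,0,0]
  ],
  "turn": [
    [-0.002,-0.008,0],
    [-0.002,-0.005,0],
    [0,0,0],
    [0,0,0],
    [0,0,0],
    [0,0,0]
  ]
}}

```text
t: 22.9
tcp_pos: [0.6779, -0.1843, 0.0425]
tcp_rot: [-179.8, -0.0, 100.3]
force: [0.3, 0.1, 0.0]
width: 0.077
```

Emit:
{"name": "move_arm", "arguments": {
  "claw": [90,90,90],
  "dp": [
    [0.004,0.001,0],
    [0.002,0.001,0],
    [0,0,0]
  ],
  "turn": [
    [0,0,0],
    [0,0,0],
    [0,0,0]
  ]
}}

```text
t: 23.15
tcp_pos: [0.6852, -0.1827, 0.0457]
tcp_rot: [-180.0, 0.1, 100.3]
force: [0.2, 1.8, -0.3]
width: 0.0768
```

Emit:
{"name": "move_arm", "arguments": {
  "claw": [20,20,20,20,20,20],
  "dp": [
    [0,0,-0.003],
    [0,0,-0.001],
    [0,0,0],
    [0,0,0],
    [0,0,0],
    [0,0,0]
  ],
  "turn": [
    [0,0,0],
    [0,0,0],
    [0,0,0],
    [0,0,0],
    [0,0,0],
    [0,0,0]
  ],
  "squeeze": 60
}}

```text
t: 23.65
tcp_pos: [0.6867, -0.1826, 0.0432]
tcp_rot: [179.9, 0.1, 100.3]
force: [0.2, -0.8, 1.9]
width: 0.0426
```

Emit:
{"name": "move_arm", "arguments": {
  "claw": [20,20,20,20,20],
  "dp": [
    [0,0,0.015],
    [0,0,0.03],
    [0,0,0.035],
    [0,0,0],
    [0,0,0]
  ],
  "turn": [
    [0,0,0],
    [0,0,0],
    [0,0,0],
    [0,0,0],
    [0,0,0]
  ]
}}

```text
t: 24.07
tcp_pos: [0.6837, -0.1818, 0.1219]
tcp_rot: [-179.7, -0.1, 100.3]
force: [-0.2, 0.1, -1.4]
width: 0.0423
```

```bash
python3 - <<'E'
from h import *
fix(100.4)
E
```

```text
24.0667 [ 0.68367332 -0.18176084  0.12190905] [-1.79678702e+02 -6.75431459e-02  1.00313769e+02] 0.04229409663105005 turn [-0.    -0.006  0.002]
```

Emit:
{"name": "move_arm", "arguments": {
  "claw": [20,20,20,20,20,20,20,20,20],
  "dp": [
    [-0.025,-0.017,0.006],
    [-0.028,-0.019,0.006],
    [-0.028,-0.019,0],
    [-0.028,-0.019,0],
    [-0.02,-0.013,0],
    [-0.012,-0.008,0],
    [-0.003,-0.002,0],
    [0,0,0],
    [0,0,0]
  ],
  "turn": [
    [0,0,0],
    [0,0,0],
    [0,0,0],
    [0,0,0],
    [0,0,0],
    [0,0,0],
    [0,0,0],
    [0,0,0],
    [0,0,0]
  ]
}}

```text
t: 24.82
tcp_pos: [0.5338, -0.2792, 0.128]
tcp_rot: [-179.5, -0.3, 100.5]
force: [-0.0, 0.5, -0.3]
width: 0.0427
```

```bash
python3 - <<'E'
from h import *
fix(100.4); two(24)
E
```

```text
24.8167 [ 0.53383329 -0.27916162  0.12801445] [-179.54267097   -0.2609107   100.50101326] 0.04268845534630557 turn [-0.003 -0.009 -0.002]
```

View pics/m24.png

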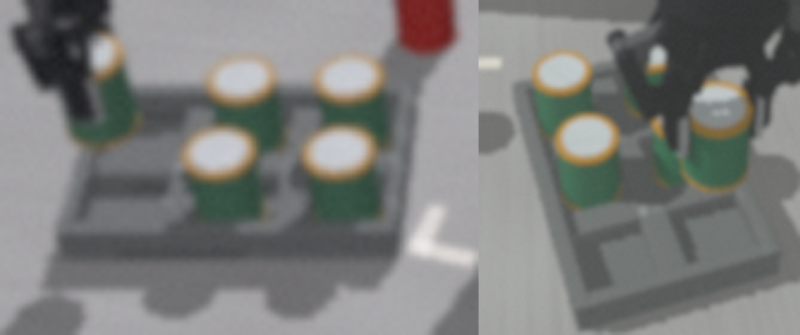

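Emit:
{"name": "move_arm", "arguments": {
  "claw": [20,20,20,20,20,20],
  "dp": [
    [0,0,-0.015],
    [0,0,-0.018],
    [0,0,-0.01],
    [0,0,-0.004],
    [0,0,0],
    [0,0,0]
  ],
  "turn": [
    [0,-0.004,0],
    [0,0,0],
    [0,0,0],
    [0,0,0],
    [0,0,0],
    [0,0,0]
  ]
}}

```text
t: 25.42
tcp_pos: [0.5404, -0.2754, 0.0793]
tcp_rot: [-179.9, -0.2, 101.0]
force: [0.0, 0.4, -0.9]
width: 0.0424
```

Emit:
{"name": "move_arm", "arguments": {
  "claw": [20,20,20,20,20],
  "dp": [
    [-0.003,-0.003,0],
    [-0.002,-0.002,-0.002],
    [0,0,-0.003],
    [0,0,0],
    [0,0,0]
  ],
  "turn": [
    [0,0,-0.01],
    [0,0,0],
    [0,0,0],
    [0,0,0],
    [0,0,0]
  ]
}}

```text
t: 25.83
tcp_pos: [0.5365, -0.2815, 0.0764]
tcp_rot: [179.9, -0.1, 100.4]
force: [0.4, -0.5, -0.0]
width: 0.0427
```

Emit:
{"name": "move_arm", "arguments": {
  "claw": [20,20,20,20,20],
  "dp": [
    [-0.0015,0.001,-0.004],
    [0,0,-0.006],
    [0,0,-0.007],
    [0,0,-0.003],
    [0,0,0]
  ],
  "turn": [
    [0,0,0],
    [0,0,0],
    [0,0,0],
    [0,0,0],
    [0,0,0]
  ]
}}

```text
t: 26.25
tcp_pos: [0.5347, -0.2807, 0.0549]
tcp_rot: [179.9, -0.0, 100.4]
force: [0.6, -0.1, -0.8]
width: 0.0425
```

```bash
python3 - <<'E'
from h import *
fix(100.4); two(25)
E
```

```text
26.25 [ 0.53470104 -0.28068232  0.05486321] [ 1.79865701e+02 -1.61618615e-02  1.00355490e+02] 0.04254035756102062 turn [-0.001  0.002  0.001]
```

View pics/m25.png

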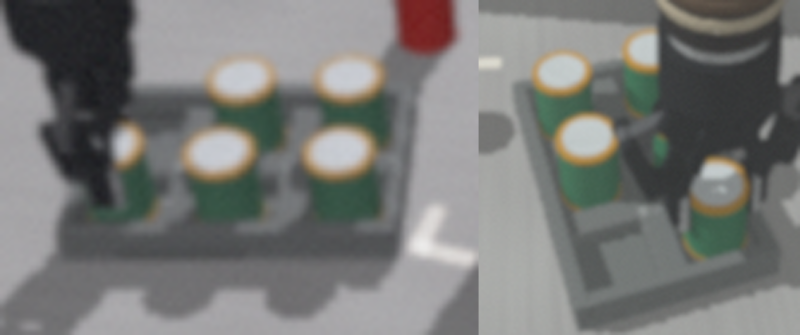

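Emit:
{"name": "move_arm", "arguments": {
  "claw": [20,20,20],
  "dp": [
    [0,0,-0.004],
    [0,0,-0.003],
    [0,0,0]
  ],
  "turn": [
    [0,0,0],
    [0,0,0],
    [0,0,0]
  ]
}}

```text
t: 26.6
tcp_pos: [0.5355, -0.281, 0.0492]
tcp_rot: [179.8, 0.1, 100.4]
force: [-1.3, 0.8, 3.4]
width: 0.0427
```

Emit:
{"name": "move_arm", "arguments": {
  "claw": [68,68,68,68,68,68,68,68,68],
  "dp": [
    [0,0,0],
    [0,0,0],
    [0,0,0],
    [0,0,0],
    [0,0,0.02],
    [0,0,0.03],
    [0,0,0.03],
    [0,0,0.01],
    [0,0,0]
  ],
  "turn": [
    [0,0,0],
    [0,0,0],
    [0,0,0],
    [0,0,0],
    [0,0,0],
    [0,0,0],
    [0,0,0],
    [0,0,0],
    [0,0,0]
  ]
}}

```text
t: 27.35
tcp_pos: [0.534, -0.2802, 0.14]
tcp_rot: [180.0, -0.1, 100.4]
force: [0.2, -1.4, -0.2]
width: 0.0578
```

```bash
python3 - <<'E'
from h import *
fix(100.4); two(26)
E
```

```text
27.35 [ 0.53404523 -0.28015254  0.13998144] [ 1.79957168e+02 -9.12264639e-02  1.00372250e+02] 0.057829180986704594 turn [-0.002  0.     0.   ]
```

View pics/m26.png

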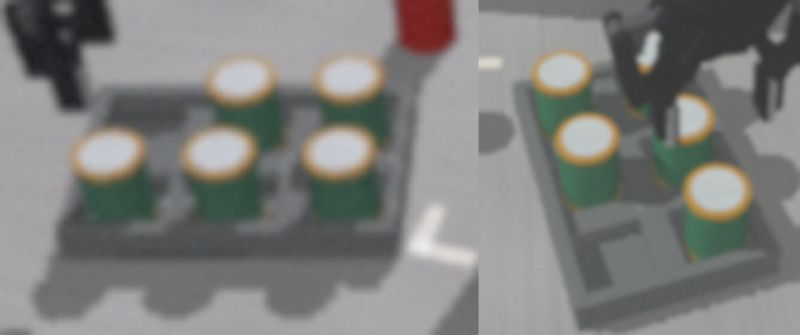

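Emit:
{"name": "move_arm", "arguments": {
  "claw": [90,90,90,90,90,90,90,90,90,90,90,90],
  "dp": [
    [0.0135,0.034,0],
    [0.0135,0.034,0],
    [0.0135,0.034,0],
    [0.0135,0.034,0],
    [0.0135,0.034,0],
    [0.0135,0.034,-0.005],
    [0.0135,0.034,-0.01],
    [0.0135,0.034,-0.01],
    [0.01,0.025,-0.01],
    [0.006,0.015,-0.005],
    [0,0.003,0],
    [0,0,0]
  ],
  "turn": [
    [0,0,0],
    [0,0,0],
    [0,0,0],
    [0,0,0],
    [0,0,0],
    [0,0,0],
    [0,0,0],
    [0,0,0],
    [0,0,0],
    [0,0,0],
    [0,0,0],
    [0,0,0]
  ]
}}

```text
t: 28.45
tcp_pos: [0.6503, 0.0499, 0.0702]
tcp_rot: [-178.3, -0.5, 100.0]
force: [0.4, -0.2, 0.4]
width: 0.077
```

```bash
python3 - <<'E'
from h import *
fix(100.4)
f=grab('wrist','w27.png');pickle.dump(f,open('w27.pkl','wb'))
E
```

```text
28.45 [0.65029942 0.04991826 0.07022347] [-178.32528568   -0.53592066  100.04257703] 0.07700833523051623 turn [-0.004 -0.03   0.006]
```

View pics/w27.png

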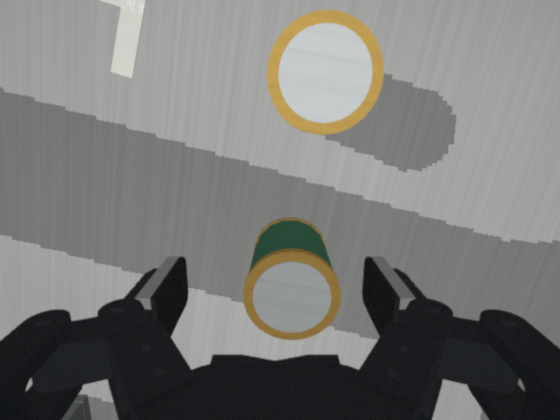

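```bash
python3 - <<'E'
from h import *
f=pickle.load(open('w27.pkl','rb'));print(pix2w(f,292,294,.056),pix2w(f,326,72,.056))
E
```

```text
[0.6605824  0.03962367 0.056     ] [0.65569894 0.13509617 0.056     ]
```

Emit:
{"name": "move_arm", "arguments": {
  "claw": [90,90,90,90,90],
  "dp": [
    [0.005,-0.005,0.004],
    [0.005,-0.004,0],
    [0.002,-0.002,0],
    [0,0,0],
    [0,0,0]
  ],
  "turn": [
    [-0.002,-0.015,0.003],
    [-0.002,-0.01,0.003],
    [0,0,0],
    [0,0,0],
    [0,0,0]
  ]
}}

```text
t: 28.92
tcp_pos: [0.6622, 0.0317, 0.075]
tcp_rot: [-179.8, 0.1, 100.0]
force: [0.3, -0.2, -0.8]
width: 0.0769
```

Emit:
{"name": "move_arm", "arguments": {
  "claw": [90,90,90,90,90,90],
  "dp": [
    [0,0.004,-0.01],
    [0,0.002,-0.012],
    [0,0,-0.008],
    [0,0,-0.003],
    [0,0,0],
    [0,0,0]
  ],
  "turn": [
    [0,0,0.003],
    [0,0,0],
    [0,0,0],
    [0,0,0],
    [0,0,0],
    [0,0,0]
  ]
}}

```text
t: 29.42
tcp_pos: [0.6615, 0.0369, 0.0382]
tcp_rot: [-179.8, 0.1, 100.1]
force: [-0.0, 0.2, 0.5]
width: 0.0766
```

Emit:
{"name": "move_arm", "arguments": {
  "claw": [90,20,20,20,20,20,20],
  "dp": [
    [0,0.002,0.003],
    [0,0,0],
    [0,0,0],
    [0,0,0],
    [0,0,0],
    [0,0,0],
    [0,0,0]
  ],
  "turn": [
    [0,0,0],
    [0,0,0],
    [0,0,0],
    [0,0,0],
    [0,0,0],
    [0,0,0],
    [0,0,0]
  ],
  "squeeze": 60
}}

```text
t: 30.0
tcp_pos: [0.6622, 0.0397, 0.0431]
tcp_rot: [-179.9, 0.1, 100.2]
force: [-1.2, -1.0, -0.8]
width: 0.0425
```

Emit:
{"name": "move_arm", "arguments": {
  "claw": [20,20,20,20,20],
  "dp": [
    [0,0,0.015],
    [0,0,0.03],
    [0,0,0.035],
    [0,0,0],
    [0,0,0]
  ],
  "turn": [
    [0,0,0],
    [0,0,0],
    [0,0,0],
    [0,0,0],
    [0,0,0]
  ]
}}

```text
t: 30.42
tcp_pos: [0.6597, 0.0394, 0.1232]
tcp_rot: [-179.5, 0.0, 100.1]
force: [-0.1, 0.3, -1.5]
width: 0.0424
```

```bash
python3 - <<'E'
from h import *
fix(100.4)
E
```

```text
30.4167 [0.65970792 0.03937864 0.12315193] [-1.79544773e+02  3.32563229e-02  1.00148723e+02] 0.042416020721936495 turn [ 0.002 -0.008  0.004]
```

Emit:
{"name": "move_arm", "arguments": {
  "claw": [20,20,20,20,20,20,20,20,20,20,20,20],
  "dp": [
    [-0.016,-0.028,0.01],
    [-0.019,-0.032,0.01],
    [-0.019,-0.032,0],
    [-0.019,-0.032,0],
    [-0.019,-0.032,0],
    [-0.019,-0.032,0],
    [-0.019,-0.032,0],
    [-0.019,-0.032,0],
    [-0.014,-0.024,0],
    [-0.008,-0.014,0],
    [0,0,0],
    [0,0,0]
  ],
  "turn": [
    [0,0,0],
    [0,0,0],
    [0,0,0],
    [0,0,0],
    [0,0,0],
    [0,0,0],
    [0,0,0],
    [0,0,0],
    [0,0,0],
    [0,0,0],
    [0,0,0],
    [0,0,0]
  ]
}}

```text
t: 31.42
tcp_pos: [0.4774, -0.2592, 0.1357]
tcp_rot: [-179.4, -0.1, 100.3]
force: [-0.6, 1.1, -0.6]
width: 0.0425
```

```bash
python3 - <<'E'
from h import *
fix(100.4)
f=grab('wrist','w28.png');pickle.dump(f,open('w28.pkl','wb'))
E
```

```text
31.4167 [ 0.47735676 -0.25924659  0.13570021] [-1.79368215e+02 -1.15714338e-01  1.00340786e+02] 0.042467178523809705 turn [-0.    -0.011  0.001]
```

View pics/w28.png

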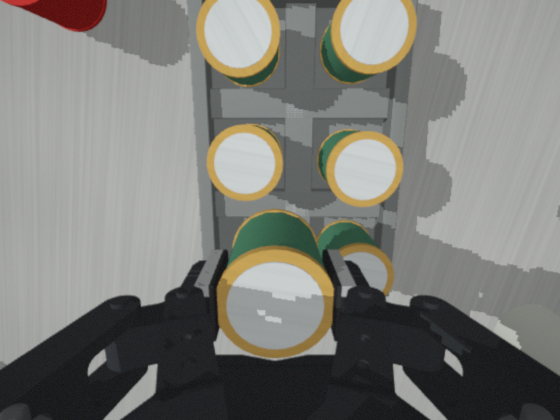

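Emit:
{"name": "move_arm", "arguments": {
  "claw": [20,20,20,20,20,20],
  "dp": [
    [-0.004,-0.01,0],
    [-0.004,-0.011,0],
    [-0.003,-0.008,0],
    [-0.001,-0.003,0],
    [0,0,0],
    [0,0,0]
  ],
  "turn": [
    [0,-0.005,0],
    [0,-0.005,0],
    [0,0,0],
    [0,0,0],
    [0,0,0],
    [0,0,0]
  ]
}}

```text
t: 31.97
tcp_pos: [0.4663, -0.2913, 0.1345]
tcp_rot: [-179.9, -0.1, 100.7]
force: [-0.1, -0.1, -0.7]
width: 0.0429
```

Emit:
{"name": "move_arm", "arguments": {
  "claw": [20,20,20,20,20,20],
  "dp": [
    [0,0,-0.015],
    [0,0,-0.02],
    [0,0,-0.012],
    [0,0,-0.004],
    [0,0,0],
    [0,0,0]
  ],
  "turn": [
    [0,0,0],
    [0,0,0],
    [0,0,0],
    [0,0,0],
    [0,0,0],
    [0,0,0]
  ]
}}

```text
t: 32.47
tcp_pos: [0.4681, -0.2905, 0.0833]
tcp_rot: [179.9, 0.0, 100.8]
force: [-1.6, -0.3, -0.9]
width: 0.0427
```

```bash
python3 - <<'E'
from h import *
fix(100.4)
E
```

```text
32.4667 [ 0.46806318 -0.29051061  0.08330107] [1.79896508e+02 1.90608363e-02 1.00813586e+02] 0.04269815332278803 turn [-0.     0.002 -0.007]
```

Emit:
{"name": "move_arm", "arguments": {
  "claw": [20,20,20,20],
  "dp": [
    [-0.002,-0.002,-0.003],
    [-0.002,-0.001,-0.003],
    [0,0,0],
    [0,0,0]
  ],
  "turn": [
    [0,0,-0.007],
    [0,0,0],
    [0,0,0],
    [0,0,0]
  ]
}}

```text
t: 32.8
tcp_pos: [0.465, -0.2943, 0.0792]
tcp_rot: [179.8, 0.2, 100.4]
force: [0.1, -0.1, -0.5]
width: 0.0429
```

Emit:
{"name": "move_arm", "arguments": {
  "claw": [20,20,20,20,20],
  "dp": [
    [-0.001,0.001,-0.006],
    [0,0,-0.008],
    [0,0,-0.007],
    [0,0,-0.003],
    [0,0,0]
  ],
  "turn": [
    [0,0,0],
    [0,0,0],
    [0,0,0],
    [0,0,0],
    [0,0,0]
  ]
}}

```text
t: 33.22
tcp_pos: [0.4641, -0.2935, 0.0535]
tcp_rot: [179.7, 0.2, 100.4]
force: [-0.4, -0.1, -1.2]
width: 0.0426
```

```bash
python3 - <<'E'
from h import *
fix(100.4); two(29); print(bot.get_obs()['force'])
E
```

```text
33.2167 [ 0.46408386 -0.2935238   0.05350735] [179.68079031   0.21516433 100.38271653] 0.04256235425499835 turn [0.003 0.006 0.   ]
[-0.52581015 -0.73016713 -0.97309624]
```

View pics/m29.png

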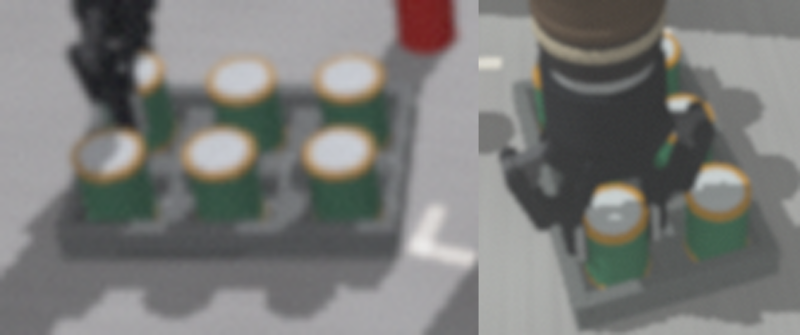

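Emit:
{"name": "move_arm", "arguments": {
  "claw": [20,20,20],
  "dp": [
    [0,0,-0.004],
    [0,0,-0.002],
    [0,0,0]
  ],
  "turn": [
    [0,0,0],
    [0,0,0],
    [0,0,0]
  ]
}}

```text
t: 33.57
tcp_pos: [0.4649, -0.2939, 0.0482]
tcp_rot: [179.6, 0.3, 100.4]
force: [-0.8, 0.8, -0.1]
width: 0.0428
```

Emit:
{"name": "move_arm", "arguments": {
  "claw": [68,68,68,68,68,68,68,68,68],
  "dp": [
    [0,0,0],
    [0,0,0],
    [0,0,0],
    [0,0,0],
    [0,0,0.02],
    [0,0,0.03],
    [0,0,0.03],
    [0,0,0.01],
    [0,0,0]
  ],
  "turn": [
    [0,0,0],
    [0,0,0],
    [0,0,0],
    [0,0,0],
    [0,0,0],
    [0,0,0],
    [0,0,0],
    [0,0,0],
    [0,0,0]
  ]
}}

```text
t: 34.32
tcp_pos: [0.4636, -0.2931, 0.1407]
tcp_rot: [179.7, 0.2, 100.4]
force: [0.6, 0.8, 0.4]
width: 0.0582
```

```bash
python3 - <<'E'
from h import *
fix(100.4); two(30); print(bot.get_obs()['force'])
E
```

```text
34.3167 [ 0.4635595  -0.2930913   0.14074882] [1.79723537e+02 1.71424302e-01 1.00388666e+02] 0.058166324052906906 turn [0.002 0.005 0.   ]
[-0.50331866  0.22031243  0.27523676]
```

View pics/m30.png

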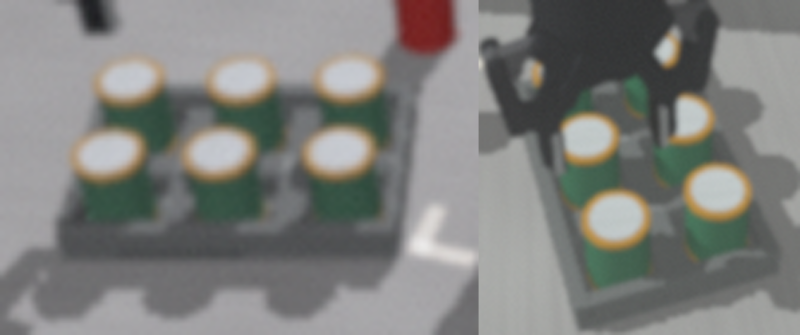

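Emit:
{"name": "move_arm", "arguments": {
  "claw": [90,90,90,90,90,90,90,90,90,90,90,90],
  "dp": [
    [0.014,0.032,0],
    [0.016,0.036,0],
    [0.016,0.036,0],
    [0.016,0.036,0],
    [0.016,0.036,0],
    [0.016,0.036,0],
    [0.016,0.036,0],
    [0.016,0.036,0],
    [0.016,0.036,0],
    [0.016,0.036,0],
    [0.014,0.03,0],
    [0.008,0.018,0]
  ],
  "turn": [
    [0,0,0],
    [0,0,0],
    [0,0,0],
    [0,0,0],
    [0,0,0],
    [0,0,0],
    [0,0,0],
    [0,0,0],
    [0,0,0],
    [0,0,0],
    [0,0,0],
    [0,0,0]
  ]
}}

```text
t: 35.42
tcp_pos: [0.6363, 0.1271, 0.1134]
tcp_rot: [-178.6, -0.2, 99.7]
force: [0.6, -0.9, -0.6]
width: 0.0766
```

Emit:
{"name": "move_arm", "arguments": {
  "claw": [90,90],
  "dp": [
    [0,0,0],
    [0,0,0]
  ],
  "turn": [
    [0,0,0],
    [0,0,0]
  ]
}}

```text
t: 35.58
tcp_pos: [0.6357, 0.1319, 0.1078]
tcp_rot: [-178.2, -0.2, 100.0]
force: [0.2, -0.1, -0.1]
width: 0.077
```

```bash
python3 - <<'E'
from h import *
fix(100.4)
f=grab('wrist','w31.png');pickle.dump(f,open('w31.pkl','wb'))
E
```

```text
35.5833 [0.63569738 0.13189973 0.10776789] [-178.2152214    -0.24741307  100.04138277] 0.07702332935284291 turn [ 0.001 -0.031  0.006]
```

View pics/w31.png

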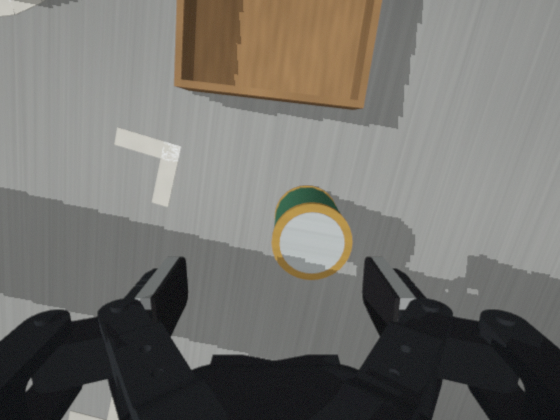

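```bash
python3 - <<'E'
from h import *
f=pickle.load(open('w31.pkl','rb'));print(pix2w(f,313,241,.056),'mark',pix2w(f,180,146,0),'box',pix2w(f,175,86,.03),pix2w(f,364,108,.03))
E
```

```text
[0.65593668 0.1355592  0.056     ] mark [0.56034432 0.1673768  0.        ] box [0.56296273 0.20448544 0.03      ] [0.67213294 0.21140068 0.03      ]
```

Emit:
{"name": "move_arm", "arguments": {
  "claw": [90,90,90,90,90,90],
  "dp": [
    [0.007,0.001,0],
    [0.008,0.001,0],
    [0.004,0,0],
    [0.001,0,0],
    [0,0,0],
    [0,0,0]
  ],
  "turn": [
    [0,-0.015,0.003],
    [0,-0.015,0.003],
    [0,0,0],
    [0,0,0],
    [0,0,0],
    [0,0,0]
  ]
}}

```text
t: 36.13
tcp_pos: [0.6558, 0.1277, 0.1061]
tcp_rot: [-179.9, 0.1, 100.0]
force: [0.4, 0.4, -0.4]
width: 0.0772
```

Emit:
{"name": "move_arm", "arguments": {
  "claw": [90,90,90,90,90,90],
  "dp": [
    [0,0.004,-0.015],
    [0,0.003,-0.02],
    [0,0,-0.018],
    [0,0,-0.005],
    [0,0,0],
    [0,0,0]
  ],
  "turn": [
    [0,0,0],
    [0,0,0],
    [0,0,0],
    [0,0,0],
    [0,0,0],
    [0,0,0]
  ]
}}

```text
t: 36.63
tcp_pos: [0.657, 0.1328, 0.05]
tcp_rot: [179.8, 0.1, 99.8]
force: [-0.2, 0.1, 0.9]
width: 0.0768
```

Emit:
{"name": "move_arm", "arguments": {
  "claw": [90,20,20,20,20,20,20],
  "dp": [
    [0,0.002,-0.006],
    [0,0,-0.003],
    [0,0,0],
    [0,0,0],
    [0,0,0],
    [0,0,0],
    [0,0,0]
  ],
  "turn": [
    [0,0,0],
    [0,0,0],
    [0,0,0],
    [0,0,0],
    [0,0,0],
    [0,0,0],
    [0,0,0]
  ],
  "squeeze": 60
}}

```text
t: 37.22
tcp_pos: [0.6593, 0.1352, 0.0452]
tcp_rot: [179.4, 0.1, 99.8]
force: [-1.0, 0.2, -0.7]
width: 0.0426
```

Emit:
{"name": "move_arm", "arguments": {
  "claw": [20,20,20,20,20],
  "dp": [
    [0,0,0.015],
    [0,0,0.03],
    [0,0,0.02],
    [0,0,0],
    [0,0,0]
  ],
  "turn": [
    [0,0,0],
    [0,0,0],
    [0,0,0],
    [0,0,0],
    [0,0,0]
  ]
}}

```text
t: 37.63
tcp_pos: [0.6575, 0.1348, 0.1101]
tcp_rot: [179.7, 0.1, 99.8]
force: [-0.2, -0.2, -1.0]
width: 0.0427
```

```bash
python3 - <<'E'
from h import *
fix(95)
E
```

```text
37.6333 [0.65747524 0.13482817 0.11014802] [1.79703182e+02 1.32449323e-01 9.97934316e+01] 0.04274965476112147 turn [ 0.002  0.005 -0.084]
```

Emit:
{"name": "move_arm", "arguments": {
  "claw": [20,20,20,20,20,20,20,20,20],
  "dp": [
    [-0.008,0.025,0.005],
    [-0.009,0.03,0.005],
    [-0.009,0.03,0],
    [-0.008,0.025,0],
    [-0.005,0.018,0],
    [-0.002,0.008,0],
    [0,0.002,0],
    [0,0,0],
    [0,0,0]
  ],
  "turn": [
    [0,0,-0.015],
    [0,0,-0.02],
    [0,0,-0.02],
    [0,0,-0.02],
    [0,0,0],
    [0,0,0],
    [0,0,0],
    [0,0,0],
    [0,0,0]
  ]
}}

```text
t: 38.38
tcp_pos: [0.6125, 0.2745, 0.1102]
tcp_rot: [-179.8, 0.4, 95.1]
force: [0.6, -0.3, -0.9]
width: 0.0426
```

```bash
python3 - <<'E'
from h import *
fix(95)
f=grab('wrist','w32.png');pickle.dump(f,open('w32.pkl','wb'))
E
```

```text
38.3833 [0.61247208 0.27450915 0.11023772] [-179.77208358    0.37057018   95.05358873] 0.04260220810838916 turn [ 0.007 -0.003 -0.001]
```

View pics/w32.png

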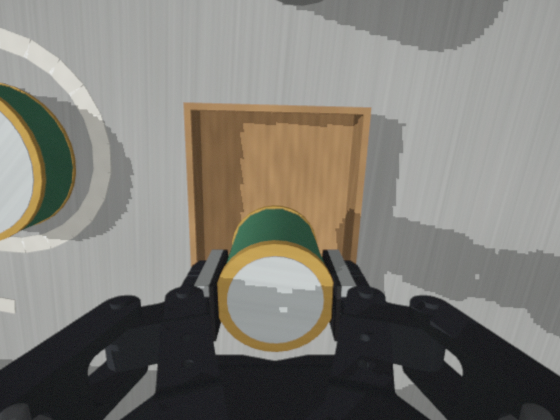

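Well centred over the box. Lower to about z 0.049.

Emit:
{"name": "move_arm", "arguments": {
  "claw": [20,20,20,20,20,20,20],
  "dp": [
    [0,0,-0.012],
    [0,0,-0.016],
    [0,0,-0.013],
    [0,0,-0.008],
    [0,0,-0.003],
    [0,0,0],
    [0,0,0]
  ],
  "turn": [
    [0,0,0],
    [0,0,0],
    [0,0,0],
    [0,0,0],
    [0,0,0],
    [0,0,0],
    [0,0,0]
  ]
}}

```text
t: 39.02
tcp_pos: [0.6146, 0.2673, 0.053]
tcp_rot: [-179.8, 0.4, 94.5]
force: [0.1, 0.0, 0.2]
width: 0.0427
```

Emit:
{"name": "move_arm", "arguments": {
  "claw": [20,20,20],
  "dp": [
    [0,0,-0.004],
    [0,0,-0.002],
    [0,0,0]
  ],
  "turn": [
    [0,0,0],
    [0,0,0],
    [0,0,0]
  ]
}}

```text
t: 39.27
tcp_pos: [0.6156, 0.2672, 0.0482]
tcp_rot: [-179.9, 0.4, 94.5]
force: [0.1, -0.4, 0.1]
width: 0.0424
```

Emit:
{"name": "move_arm", "arguments": {
  "claw": [62,62,62,62,62,62,62,62,62,62,62],
  "dp": [
    [0,0,0],
    [0,0,0],
    [0,0,0],
    [0,0,0],
    [0,0,0.02],
    [0,0,0.03],
    [0,0,0.035],
    [0,0,0.03],
    [0,0,0.01],
    [0,0,0],
    [0,0,0]
  ],
  "turn": [
    [0,0,0],
    [0,0,0],
    [0,0,0],
    [0,0,0],
    [0,0,0],
    [0,0,0],
    [0,0,0],
    [0,0,0],
    [0,0,0],
    [0,0,0],
    [0,0,0]
  ]
}}

```text
t: 40.18
tcp_pos: [0.6144, 0.2676, 0.1782]
tcp_rot: [-179.9, 0.4, 94.6]
force: [-1.1, 0.8, -0.7]
width: 0.0529
```

```bash
python3 - <<'E'
from h import *
fix(100)
f=grab('side','s33.png');pickle.dump(f,open('s33.pkl','wb'))
f=grab('wrist','w33.png');pickle.dump(f,open('w33.pkl','wb'))
a=cv2.imread('pics/s33.png')
cv2.imwrite('pics/s33c.png',cv2.resize(a[120:370,160:440],(672,600),interpolation=2))
E
```

```text
40.1833 [0.61439265 0.2675655  0.17818507] [-179.91622954    0.39841358   94.57157632] 0.0529108570837276 turn [ 0.007 -0.001  0.095]
```

View pics/s33c.png

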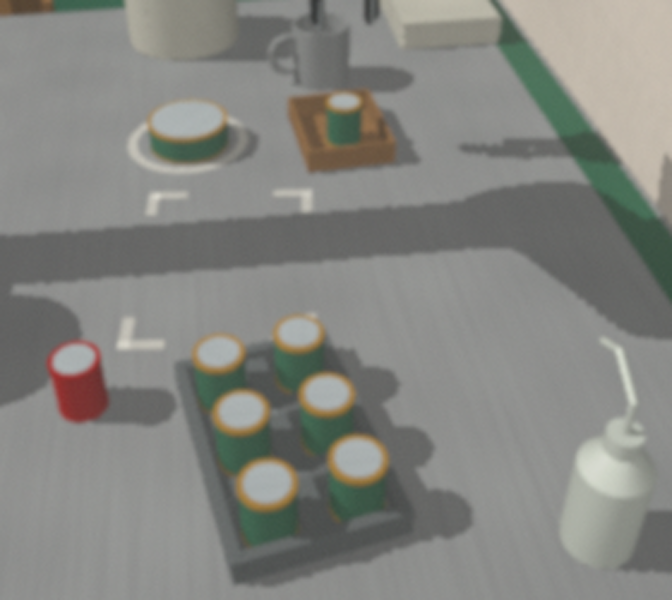

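View pics/w33.png

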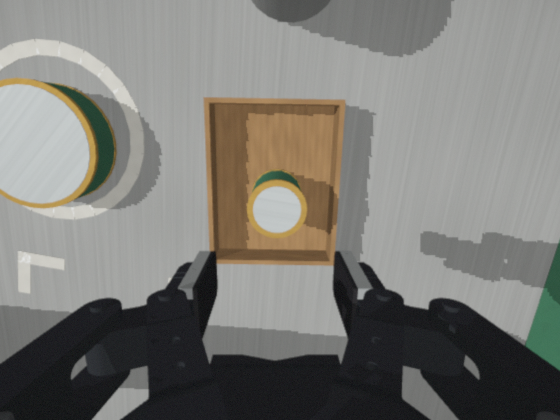

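Emit:
{"name": "move_arm", "arguments": {
  "claw": [70,70,70,70,70,70,70,70,70,70,70,70],
  "dp": [
    [-0.006,-0.036,0],
    [-0.006,-0.038,0],
    [-0.006,-0.038,0],
    [-0.006,-0.038,0],
    [-0.006,-0.038,0],
    [-0.006,-0.038,0],
    [-0.006,-0.038,0],
    [-0.006,-0.038,0],
    [-0.006,-0.038,0],
    [-0.006,-0.038,0],
    [-0.006,-0.038,0],
    [-0.006,-0.038,0]
  ],
  "turn": [
    [0,0,0.008],
    [0,0,0.008],
    [0,0,0.008],
    [0,0,0.008],
    [0,0,0.008],
    [0,0,0.008],
    [0,0,0.008],
    [0,0,0.008],
    [0,0,0.008],
    [0,0,0.008],
    [0,0,0.008],
    [0,0,0.008]
  ]
}}

```text
t: 41.28
tcp_pos: [0.525, -0.1967, 0.1489]
tcp_rot: [-177.8, 0.1, 101.2]
force: [0.6, -0.6, -0.2]
width: 0.0598
```

```bash
python3 - <<'E'
from h import *
fix(100.4)
f=grab('wrist','w34.png');pickle.dump(f,open('w34.pkl','wb'))
E
```

```text
41.2833 [ 0.52502403 -0.1966677   0.14891449] [-1.77772539e+02  7.17780991e-02  1.01211602e+02] 0.05982467119544474 turn [ 0.009 -0.038 -0.014]
```

View pics/w34.png

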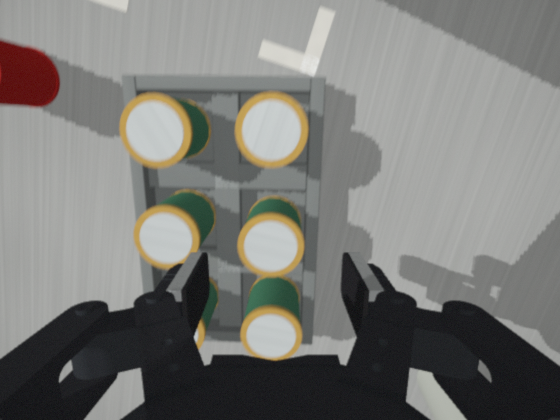

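Emit:
{"name": "move_arm", "arguments": {
  "claw": [70,70,70,70,70,70,70,70,70],
  "dp": [
    [-0.002,-0.033,0],
    [-0.002,-0.033,0],
    [-0.002,-0.033,0],
    [-0.002,-0.03,0],
    [-0.001,-0.018,0],
    [-0.001,-0.008,0],
    [0,0,0],
    [0,0,0],
    [0,0,0]
  ],
  "turn": [
    [0.002,-0.008,-0.003],
    [0.002,-0.008,-0.003],
    [0.002,-0.008,-0.003],
    [0.002,-0.008,-0.003],
    [0,0,0],
    [0,0,0],
    [0,0,0],
    [0,0,0],
    [0,0,0]
  ]
}}

```text
t: 42.08
tcp_pos: [0.5038, -0.3641, 0.1307]
tcp_rot: [-178.6, -0.9, 99.8]
force: [-0.4, 0.5, 0.4]
width: 0.0598
```

```bash
python3 - <<'E'
from h import *
fix(100.4)
f=grab('wrist','w35.png');pickle.dump(f,open('w35.pkl','wb'))
E
```

```text
42.0833 [ 0.50380015 -0.36412879  0.13070278] [-178.55058199   -0.86175744   99.81255441] 0.05976132874148684 turn [-0.01  -0.028  0.01 ]
```

View pics/w35.png

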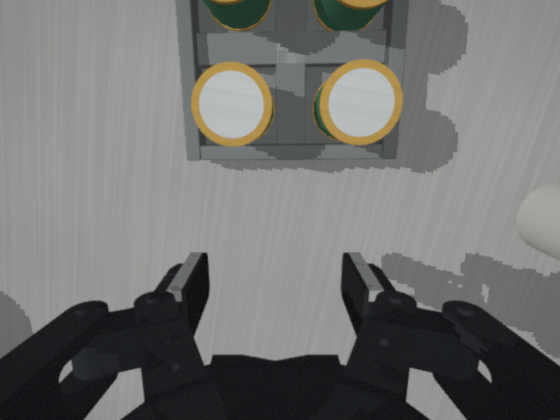

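```bash
cat >> h.py <<'E'
def trayface(f,a,b):
    A=pix2w(f,*a,.026)[:2]*1e3;B=pix2w(f,*b,.026)[:2]*1e3
    d=B-A;yaw=np.degrees(np.arctan2(d[1],d[0]));m=(A+B)/2
    ey=np.array([-d[1],d[0]])/np.hypot(*d);print('face',A,B,'len',np.hypot(*d),'yaw',yaw,'mid',m,'centre',m+108*ey)
E
python3 - <<'E'
from h import *
f=pickle.load(open('w35.pkl','rb'));trayface(f,(187,160),(397,158))
for p in [(231,104),(361,102)]: print(pix2w(f,*p,.062))
E
```

```text
face [ 435.59719277 -335.40032144] [ 576.4710371  -309.26402942] len 143.27786212831944 yaw 10.51056450579093 mid [ 506.03411493 -322.33217543] centre [ 486.33309835 -216.14427619]
[ 0.46622203 -0.29495601  0.062     ]
[ 0.53673401 -0.28178853  0.062     ]
```

Emit:
{"name": "move_arm", "arguments": {
  "claw": [70,70,70,70,70,70],
  "dp": [
    [0.004,0,-0.015],
    [0.005,0,-0.02],
    [0.002,0,-0.02],
    [0,0,-0.015],
    [0,0,-0.005],
    [0,0,0]
  ],
  "turn": [
    [-0.005,-0.014,0.005],
    [-0.005,-0.014,0.005],
    [0,0,0],
    [0,0,0],
    [0,0,0],
    [0,0,0]
  ]
}}

```text
t: 42.63
tcp_pos: [0.5184, -0.3557, 0.0557]
tcp_rot: [179.7, 0.1, 101.1]
force: [-0.3, 0.3, -0.7]
width: 0.0598
```

Emit:
{"name": "move_arm", "arguments": {
  "claw": [70,70,70,70,70,70],
  "dp": [
    [-0.003,-0.001,-0.01],
    [-0.003,0,-0.01],
    [-0.001,0,-0.008],
    [0,0,-0.003],
    [0,0,0],
    [0,0,0]
  ],
  "turn": [
    [0,0,-0.01],
    [0,0,0],
    [0,0,0],
    [0,0,0],
    [0,0,0],
    [0,0,0]
  ]
}}

```text
t: 43.13
tcp_pos: [0.512, -0.3557, 0.0247]
tcp_rot: [179.6, 0.2, 100.6]
force: [0.3, -0.4, 0.0]
width: 0.0599
```

```bash
python3 - <<'E'
from h import *
fix(100.5)
f=grab('side','s36.png')
a=cv2.imread('pics/s36.png')
cv2.imwrite('pics/s36c.png',cv2.resize(a[220:400,200:400],(667,600),interpolation=2))
E
```

```text
43.1333 [ 0.51204196 -0.35565004  0.0246637 ] [179.57469587   0.23534548 100.56323999] 0.059854244360040075 turn [ 0.003  0.008 -0.001]
```

View pics/s36c.png

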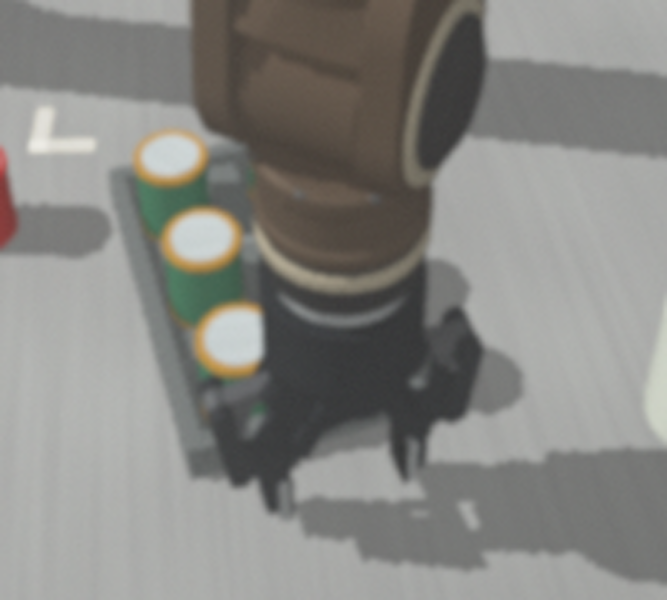

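Emit:
{"name": "move_arm", "arguments": {
  "claw": [70,70,70,70,70,70,70,70,70,70],
  "dp": [
    [-0.002,0.008,0],
    [-0.002,0.008,0],
    [-0.001,0.005,0],
    [-0.003,0.01,0],
    [-0.003,0.01,0],
    [-0.003,0.01,0],
    [-0.003,0.01,0],
    [-0.003,0.01,0],
    [-0.002,0.006,0],
    [0,0,0]
  ],
  "turn": [
    [0,0,0],
    [0,0,0],
    [0,0,0],
    [0,0,-0.008],
    [0,0,-0.01],
    [0,0,-0.01],
    [0,0,-0.01],
    [0,0,-0.01],
    [0,0,-0.006],
    [0,0,0]
  ]
}}

```text
t: 44.02
tcp_pos: [0.4882, -0.2729, 0.0266]
tcp_rot: [179.5, 0.7, 97.1]
force: [0.4, -3.8, -2.2]
width: 0.0596
```

```bash
python3 - <<'E'
from h import *
fix(100.5)
f=grab('wrist','w37.png');pickle.dump(f,open('w37.pkl','wb'))
two(37)
E
```

```text
44.0167 [ 0.48817372 -0.27291224  0.02656953] [179.49653832   0.65635324  97.06406038] 0.05963954500254302 turn [0.01 0.01 0.06]
```

View pics/w37.png

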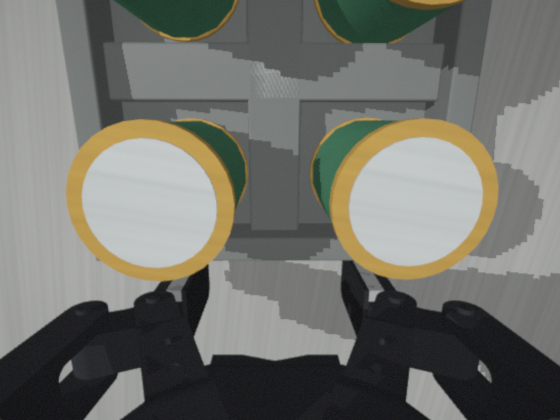

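View pics/m37.png

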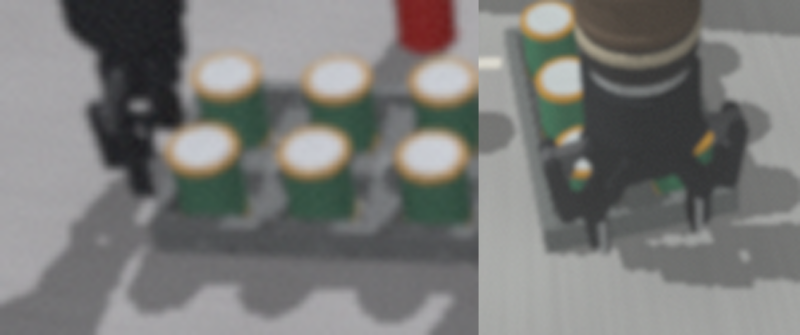

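Emit:
{"name": "move_arm", "arguments": {
  "claw": [70,70,70,70,70,70,70,70,70,70,70,70],
  "dp": [
    [-0.0025,0.01,0],
    [-0.0025,0.01,-0.001],
    [-0.0025,0.01,0],
    [-0.0025,0.01,0],
    [-0.0025,0.01,0],
    [-0.0025,0.01,0],
    [-0.0025,0.01,0],
    [-0.0025,0.01,0],
    [-0.0025,0.01,0],
    [-0.0025,0.01,0],
    [-0.002,0.006,0],
    [0,0,0]
  ],
  "turn": [
    [0.003,0.003,-0.008],
    [0.003,0.003,-0.0116],
    [0,0,-0.0116],
    [0,0,-0.0116],
    [0,0,-0.0116],
    [0,0,-0.0116],
    [0,0,-0.0116],
    [0,0,-0.0116],
    [0,0,-0.0116],
    [0,0,-0.0116],
    [0,0,-0.006],
    [0,0,0]
  ]
}}

```text
t: 45.17
tcp_pos: [0.4633, -0.1729, 0.0273]
tcp_rot: [179.7, 1.2, 89.2]
force: [0.2, 1.0, -0.2]
width: 0.0594
```

```bash
python3 - <<'E'
from h import *
fix(84)
f=grab('wrist','w38.png');pickle.dump(f,open('w38.pkl','wb'))
f=grab('side','s38.png')
a=cv2.imread('pics/s38.png')
cv2.imwrite('pics/s38c.png',cv2.resize(a[150:350,180:400],(660,600),interpolation=2))
E
```

```text
45.1667 [ 0.46329503 -0.17291488  0.02729913] [179.70429218   1.21643531  89.19221431] 0.05943196777539133 turn [ 0.022  0.004 -0.091]
```

View pics/w38.png

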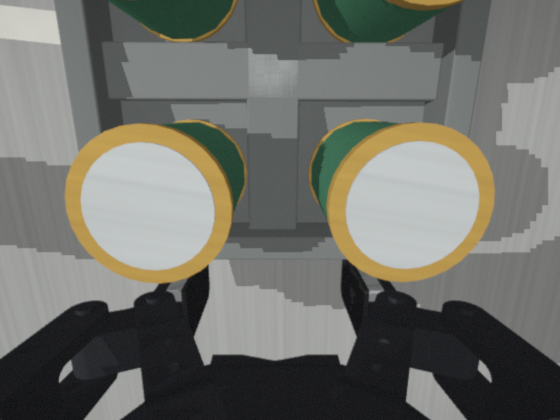

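View pics/s38c.png

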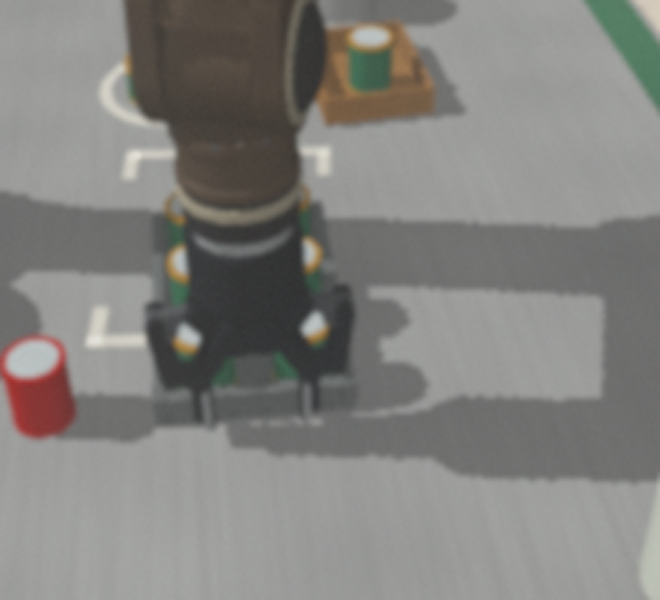

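```bash
python3 - <<'E'
from h import *
f=pickle.load(open('w38.pkl','rb'))
t=np.array([463.3,-172.9])
ps=-.8; ey=np.array([-np.sin(np.radians(ps)),np.cos(np.radians(ps))]);ex=np.array([ey[1],-ey[0]])
for n,p,z in [('cross -36',(272,71),.018),('rim L',(90,262),.026),('rim c',(275,260),.026),('tinL',(150,203),.062),('tinR',(411,202),.062),('sideL',(57,0),.026),('sideL2',(75,160),.026),('sideR',(494,0),.026),('sideR2',(470,160),.026)]:
    q=pix2w(f,*p,z)[:2]*1000-t; print(n,q@ex,q@ey,q+t)
E
```

```text
cross -36 0.061407323190201264 82.22086731559686 [464.50938391 -90.68800463]
rim L -73.42306981491338 9.853954609174023 [ 390.02166986 -162.02185977]
rim c 1.1163419860153283 10.5457256932478 [ 464.56347449 -162.37088883]
tinL -32.90182463869045 44.16883084123424 [ 431.01807568 -128.27609335]
tinR 37.814137838502546 44.34227994390317 [ 501.72956678 -129.09001018]
sideL -69.61035886388763 102.68676368212034 [395.13015759 -69.25133343]
sideL2 -72.5285343088247 50.87644222677972 [ 391.48888154 -121.01586053]
sideR 72.57784938396782 102.8723209482881 [537.30709668 -71.05105165]
sideR2 73.35068023958429 50.75356750892842 [ 537.35216077 -123.17551517]
```

Emit:
{"name": "move_arm", "arguments": {
  "claw": [70,70,70,70,70,70,70,70,70,70,70],
  "dp": [
    [-0.0025,0.01,0],
    [-0.0025,0.01,-0.001],
    [-0.0025,0.01,0],
    [-0.0025,0.01,-0.001],
    [-0.0025,0.01,0],
    [-0.0025,0.01,0],
    [-0.0025,0.01,0],
    [-0.0025,0.01,0],
    [-0.0025,0.008,0],
    [-0.001,0.004,0],
    [0,0,0]
  ],
  "turn": [
    [0.005,0.001,-0.009],
    [0.005,0.001,-0.01],
    [0.005,0.001,-0.01],
    [0.005,0.001,-0.01],
    [0,0,-0.01],
    [0,0,-0.01],
    [0,0,-0.01],
    [0,0,-0.01],
    [0,0,-0.009],
    [0,0,-0.004],
    [0,0,0]
  ]
}}

```text
t: 46.18
tcp_pos: [0.4437, -0.0898, 0.0282]
tcp_rot: [179.6, 1.2, 83.0]
force: [-0.6, -0.7, 0.3]
width: 0.0606
```

```bash
python3 - <<'E'
from h import *
fix(83.8)
f=grab('wrist','w39.png');pickle.dump(f,open('w39.pkl','wb'))
f=grab('side','s39.png');pickle.dump(f,open('s39.pkl','wb'))
f=grab('scene','sc39.png');pickle.dump(f,open('sc39.pkl','wb'))
a=cv2.imread('pics/s39.png');b=cv2.imread('pics/sc39.png')
cv2.imwrite('pics/s39c.png',np.hstack([cv2.resize(a[170:300,190:320],(400,400),interpolation=2),cv2.resize(b[170:270,210:340],(400,400),interpolation=2)]))
E
```

```text
46.1833 [ 0.44368612 -0.08975127  0.02822174] [179.59602152   1.22729197  82.95699733] 0.060597982544954 turn [0.022 0.005 0.015]
```

View pics/s39c.png

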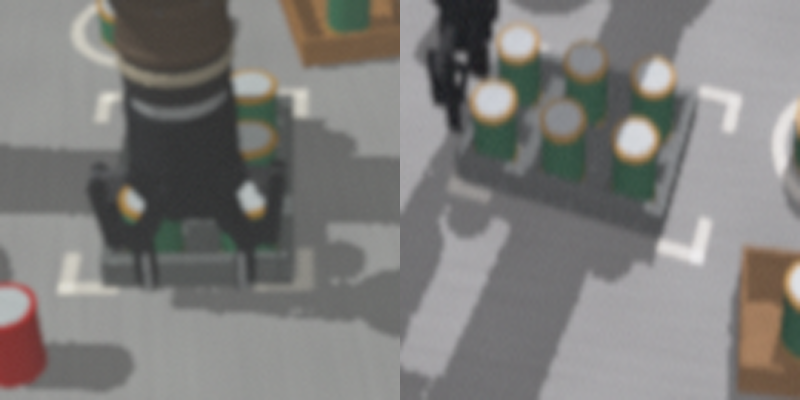

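View pics/w39.png

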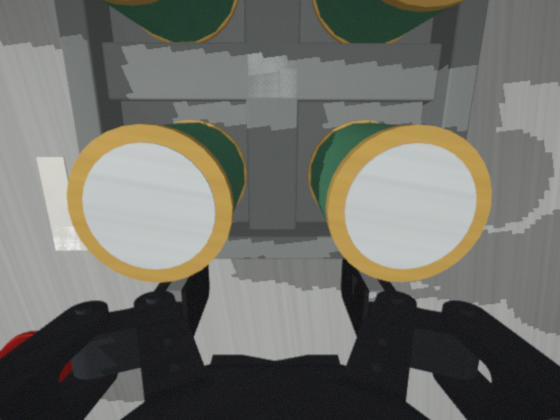

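Emit:
{"name": "move_arm", "arguments": {
  "claw": [70,70,70,70,70,70],
  "dp": [
    [-0.0015,0.006,0],
    [-0.0018,0.006,0],
    [-0.0018,0.006,0],
    [-0.0015,0.004,0],
    [0,0,0],
    [0,0,0]
  ],
  "turn": [
    [0.003,0,0.003],
    [0,0,0.004],
    [0,0,0.004],
    [0,0,0.002],
    [0,0,0],
    [0,0,0]
  ]
}}

```text
t: 46.83
tcp_pos: [0.4375, -0.0686, 0.0283]
tcp_rot: [179.5, 1.3, 83.6]
force: [0.1, -2.9, -3.3]
width: 0.0602
```

```bash
python3 - <<'E'
from h import *
fix(83.8)
f=grab('wrist','w40.png');pickle.dump(f,open('w40.pkl','wb'))
o=bot.get_obs();t=o['tcp_pos'][:2]*1000;ps=o['tcp_rot'][2]-90
ey=np.array([-np.sin(np.radians(ps)),np.cos(np.radians(ps))]);ex=np.array([ey[1],-ey[0]])
print('tray est',t+118.4*ey+ex)
E
```

```text
46.8333 [ 0.43747633 -0.06855064  0.028334  ] [179.53568425   1.26619648  83.60002807] 0.06023508977914168 turn [0.023 0.006 0.003]
tray est [451.65101447  49.05905536]
```

View pics/w40.png

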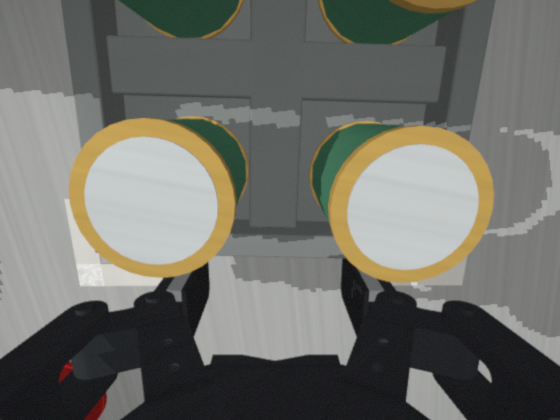

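Emit:
{"name": "move_arm", "arguments": {
  "claw": [70,70,70,70,70,70,70,70,70,70],
  "dp": [
    [-0.001,-0.01,0],
    [-0.002,-0.02,0],
    [-0.002,-0.02,0.01],
    [0,0,0.035],
    [0,0,0.04],
    [0,0,0.04],
    [0,0.02,0.04],
    [0,0.02,0.03],
    [0,0,0],
    [0,0,0]
  ],
  "turn": [
    [0,0,0],
    [0,0,0],
    [0,0,0],
    [0.006,0,0],
    [0.006,0,0],
    [0.006,0,0],
    [0.005,0,0],
    [0,0,0],
    [0,0,0],
    [0,0,0]
  ]
}}

```text
t: 47.72
tcp_pos: [0.4259, -0.0797, 0.2273]
tcp_rot: [-179.9, -1.1, 83.8]
force: [0.3, 0.6, -1.1]
width: 0.0599
```

```bash
python3 - <<'E'
from h import *
fix(83.8)
for n in ['wrist','side','scene']:
    f=grab(n,n+'41.png');pickle.dump(f,open(n+'41.pkl','wb'))
a=cv2.imread('pics/side41.png');b=cv2.imread('pics/scene41.png')
cv2.imwrite('pics/m41.png',np.hstack([cv2.resize(a[170:300,190:320],(400,400),interpolation=2),cv2.resize(b[165:265,215:345],(400,400),interpolation=2)]))
E
```

```text
47.7167 [ 0.42592982 -0.07972042  0.22728064] [-179.8875336    -1.07367694   83.76901739] 0.05987252703763265 turn [-0.019  0.     0.001]
```

View pics/wrist41.png

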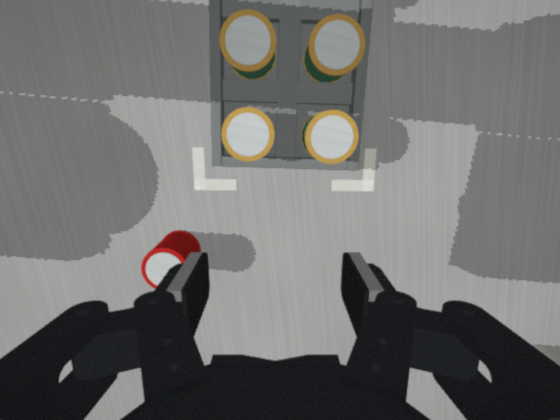

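View pics/m41.png

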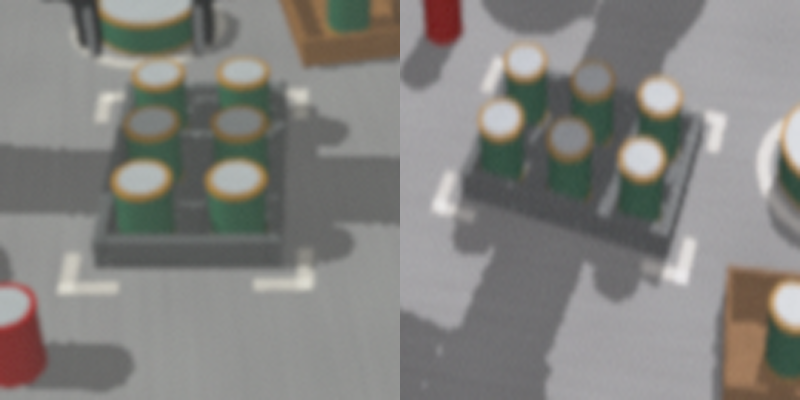

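```bash
python3 - <<'E'
import cv2
a=cv2.imread('pics/wrist41.png');cv2.imwrite('pics/w41c.png',cv2.resize(a[0:200,185:385],(600,600),interpolation=2))
E
```

```text
(no output)
```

View pics/w41c.png

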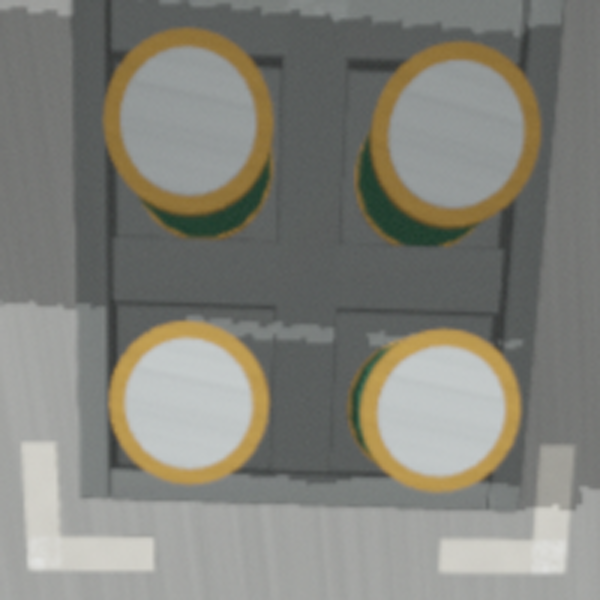

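```bash
python3 - <<'E'
from h import *
f=pickle.load(open('wrist41.pkl','rb'))
c=lambda u,v:(u/3+185,v/3)
trayface(f,c(80,496),c(519,508))
I=[pix2w(f,*c(*p),0)[:2]*1000 for p in [(59,537),(536,540),(27,571),(567,574)]]
print(I); d=I[1]-I[0];print('mark yaw',np.degrees(np.arctan2(d[1],d[0])),np.hypot(*d)); d=I[3]-I[2];print('mark yaw',np.degrees(np.arctan2(d[1],d[0])),np.hypot(*d))
d/=np.hypot(*d);ey=np.array([-d[1],d[0]]);print('spot',(I[0]+I[1])/2+120*ey)
print([pix2w(f,*c(*p),.062)[:2]*1000 for p in [(190,402),(442,410),(189,120),(457,134)]])
E
```

```text
face [368.13535651 -47.03111597] [510.10498008 -66.4402499 ] len 143.29022471040622 yaw -7.784832895826871 mid [439.12016829 -56.73568294] centre [453.7491248  50.2689601]
[array([353.19719006, -62.96822151]), array([521.62877923, -82.39651106]), array([339.82883773, -73.86446663]), array([532.12479265, -95.89670901])]
mark yaw -6.579888602853524 169.54839623380033
mark yaw -6.536142768650823 193.55400792997747
spot [451.07257824  46.5376635 ]
[array([410.52865158, -20.85687356]), array([481.335123  , -30.81612036]), array([419.59752046,  51.6156166 ]), array([490.10323427,  40.45176109])]
```

Emit:
{"name": "move_arm", "arguments": {
  "claw": [70,70,70,70,70,70,70],
  "dp": [
    [0.004,0.02,0.025],
    [0.005,0.025,0.03],
    [0.005,0.025,0.03],
    [0.005,0.02,0.025],
    [0,0.01,0.01],
    [0,0,0],
    [0,0,0]
  ],
  "turn": [
    [-0.01,0,0],
    [-0.009,0,0],
    [0,0,0],
    [0,0,0],
    [0,0,0],
    [0,0,0],
    [0,0,0]
  ]
}}

```text
t: 48.45
tcp_pos: [0.4397, 0.0211, 0.3367]
tcp_rot: [-178.4, 0.1, 83.3]
force: [-0.3, -0.9, -0.1]
width: 0.0594
```

```bash
python3 - <<'E'
from h import *
fix(83.8)
f=grab('wrist','w42.png');pickle.dump(f,open('w42.pkl','wb'))
E
```

```text
48.45 [0.43968719 0.02110207 0.33669631] [-1.78393832e+02  6.36256461e-02  8.33256552e+01] 0.059424458661568084 turn [-0.002 -0.028  0.008]
```

View pics/w42.png

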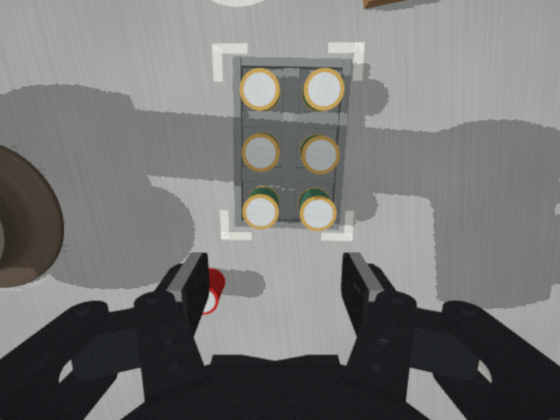

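```bash
python3 - <<'E'
import cv2
a=cv2.imread('pics/w42.png');cv2.imwrite('pics/w42c.png',cv2.resize(a[35:245,185:385],(571,600),interpolation=2))
E
```

```text
(no output)
```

View pics/w42c.png

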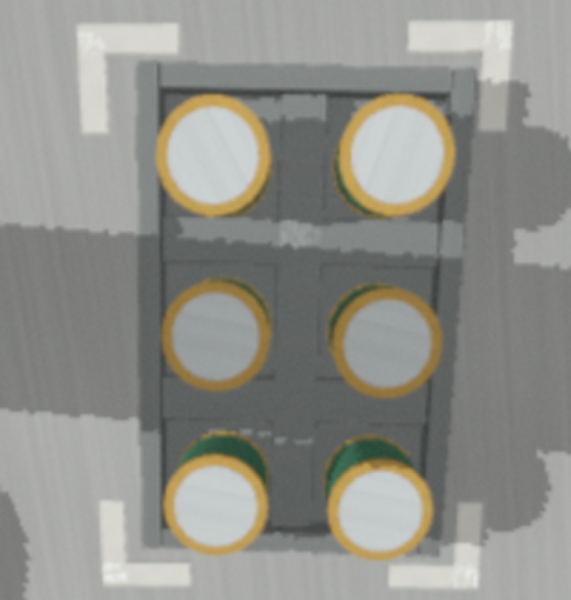

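```bash
python3 - <<'E'
from h import *
f=pickle.load(open('w42.pkl','rb'));k=571/200
P=lambda u,v,z:pix2w(f,u/k+185,v/k+35,z)[:2]*1000
T=[P(*p,.026) for p in [(143,546),(440,555),(137,61),(475,70)]]
M=[P(*p,0) for p in [(124,563),(457,566),(105,52),(484,48)]]
for n,X in (('tray',T),('spot',M)):
    BL,BR,TL,TR=X
    a=lambda d:np.degrees(np.arctan2(d[1],d[0]))
    print(n,np.mean(X,0),'yaw x',a(BR-BL),a(TR-TL),'yaw y',a(TL-BL)-90,a(TR-BR)-90,np.hypot(*(BR-BL)),np.hypot(*(TL-BL)),np.hypot(*(TR-TL)))
E
```

```text
tray [454.0795887   49.18093627] yaw x -7.972585830751787 -8.352443593163963 yaw y -7.799954388647265 -7.695268034640776 142.66169755424838 215.2799524830851 142.2760427701802
spot [451.16588662  46.77328967] yaw x -6.665153170392611 -6.412262423945013 yaw y -6.753129909296419 -6.334608211487023 170.1669865062154 241.1834687011111 168.40258072744766
```

```bash
python3 - <<'E'
from h import *
for n in ['side','scene']:
    f=grab(n,n+'43.png');pickle.dump(f,open(n+'43.pkl','wb'))
a=cv2.imread('pics/side43.png');b=cv2.imread('pics/scene43.png')
cv2.imwrite('pics/m43.png',np.vstack([np.hstack([a[110:390,160:440],b[150:290,90:440][:, :].repeat(2,0)[:280,:350].copy() if False else cv2.resize(b[150:290,100:440],(520,280))])]))
E
```

```text
(no output)
```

View pics/m43.png

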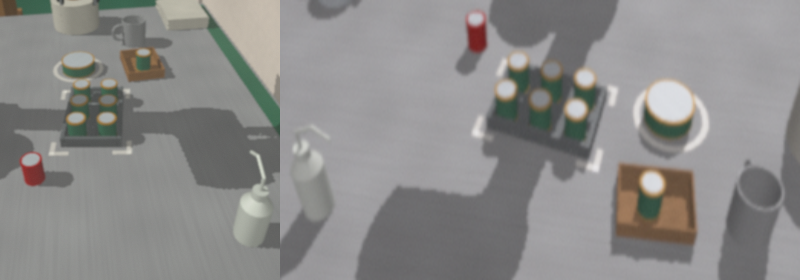

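View pics/scene43.png

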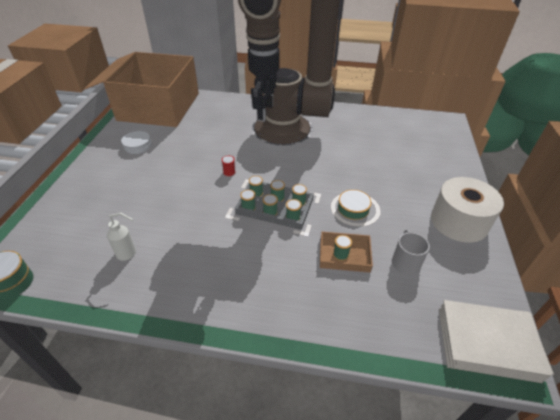

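```bash
python3 - <<'E'
from h import *
f=pickle.load(open('scene43.pkl','rb'));s=pickle.load(open('side43.pkl','rb'))
b=cv2.imread('pics/scene43.png');a=cv2.imread('pics/side43.png')
cv2.imwrite('pics/m44.png',np.hstack([cv2.resize(b[180:230,325:385],(480,400),interpolation=2),cv2.resize(a[155:200,205:270],(320,222),interpolation=2).repeat(1,0) if 0 else cv2.resize(a[155:200,205:270],(300,400),interpolation=2)]))
E
```

```text
(no output)
```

View pics/m44.png

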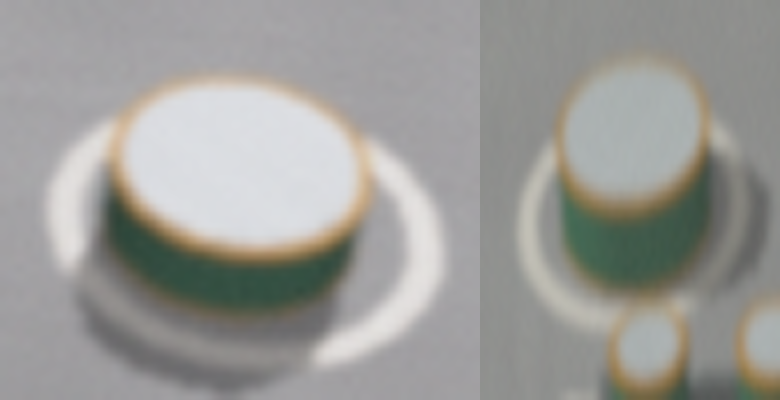

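```bash
python3 - <<'E'
from h import *
f=pickle.load(open('scene43.pkl','rb'));s=pickle.load(open('side43.pkl','rb'));g=pickle.load(open('w33.pkl','rb'))
C=lambda u,v,z:pix2w(f,u/8+325,v/8+180,z)[:2]*1000
S=lambda u,v,z:pix2w(s,u/300*65+205,v/400*45+155,z)[:2]*1000
print('wide',C(241,168,.036),S(634-480,135,.036))
O=np.array([C(*p,0) for p in [(46,215),(445,255),(330,365),(80,150),(425,190),(410,325),(150,340)]]+[S(*p,0) for p in [(518-480,220),(545-480,300),(590-480,330),(750-480,190),(540-480,165)]])
A=np.c_[2*O,np.ones(len(O))];q=np.linalg.lstsq(A,(O**2).sum(1),rcond=None)[0];print(q[:2],np.sqrt(q[2]+q[0]**2+q[1]**2))
# wrist33 view: outer ring pts
W=np.array([pix2w(g,*p,0)[:2]*1000 for p in [(45,40),(145,130),(130,90),(70,219),(120,195),(142,160),(90,50)]])
A=np.c_[2*W,np.ones(len(W))];q=np.linalg.lstsq(A,(W**2).sum(1),rcond=None)[0];print(q[:2],np.sqrt(q[2]+q[0]**2+q[1]**2)); print('wide w33 left',pix2w(g,100,143,.036),pix2w(g,38,207,.036))
E
```

```text
wide [421.09276725 296.51680156] [421.26207233 291.42884233]
[417.81330887 303.15267265] 77.26811264091418
[418.96338643 304.27828056] 76.90031220543482
wide w33 left [0.47477295 0.30314259 0.036     ] [0.42056932 0.24674205 0.036     ]
```

```bash
python3 - <<'E'
from h import *
print(bot.get_obs()['t'],bot.hand_in())
E
```

```text
the job is handed in; nothing more can be done
48.6 None
```

I handed the job in at t = 48.6 s. The wide tin is in the white circle, the tray is full and inside the corner marks, and the one surplus spare stands upright in the return box.

- **Wide tin:** it was pushed off the marks first. It now stands about 8 mm off the circle's centre, out of the 15 mm available.
- **Small tins:** four spares fill the four empty pockets, and the two packed tins stayed in theirs. All six look upright and seated in the last pictures.
- **Tray:** once full, it was slid flat with the fingertips, about 4 N on the tool at the readings taken. It sits about 3 mm in x, 3 mm in y and 1.4° off the centre of the marks. All four corners are inside the marks.
- **Bystanders:** the wash bottle, mug and red tin look unmoved. I saw no sign that the wide tin or the tray had been knocked aside.

**Not clean:**
- The first spare (pocket4) caught on a rib, leaned about 15°, and the wrist force briefly reached about 77 N. I regrasped it and set it level.
- I left the small tray and wide-tin offsets uncorrected because both are within the marks.

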